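# Interlock the U-channels in the parts drawer and shut it

### The job

Pull the drawer of the bench cabinet open and put all the blue aluminium U-channels from the bench away in it. The three open-up channels stand side by side on the drawer floor, open side still up, all pointing front to back; each open-down channel (there may be one or two) goes upside down across two neighbouring open-up ones so that they interlock, one of its flanges inside the trough of each, all the way down. Then push the drawer fully shut, and leave the other things alone.

Things in the scene. Friction and masses are not known exactly. Their poses are not given: they have to be found in the camera images.
- up1: Open-up blue-anodised aluminium U-channel: 80 mm long (x), 54 mm wide over its two flanges (y), 30 mm high (z), walls 3 mm, 48 mm between the flanges; about 70 g. Lies with its web (bottom) down and its trough open to the top. Origin: centre of its underside; z up. Always present.
- up2: Open-up blue-anodised aluminium U-channel: 80 mm long (x), 54 mm wide over its two flanges (y), 30 mm high (z), walls 3 mm, 48 mm between the flanges; about 70 g. Lies with its web (bottom) down and its trough open to the top. Origin: centre of its underside; z up. Always present.
- up3: Open-up blue-anodised aluminium U-channel: 80 mm long (x), 54 mm wide over its two flanges (y), 30 mm high (z), walls 3 mm, 48 mm between the flanges; about 70 g. Lies with its web (bottom) down and its trough open to the top. Origin: centre of its underside; z up. Always present.
- down1: Open-down blue-anodised aluminium U-channel: 80 mm long (x), 54 mm wide over its two flanges (y), 30 mm high (z), walls 3 mm, 48 mm between the flanges; about 70 g. Lies like a bridge on its flange edges, web on top. Origin: centre of its underside, between the flange edges; z up. Interlocked, the edges rest on the webs below, its origin 3 mm above theirs. One or both of down1, down2 are present.
- down2: Open-down blue-anodised aluminium U-channel: 80 mm long (x), 54 mm wide over its two flanges (y), 30 mm high (z), walls 3 mm, 48 mm between the flanges; about 70 g. Lies like a bridge on its flange edges, web on top. Origin: centre of its underside, between the flange edges; z up. Interlocked, the edges rest on the webs below, its origin 3 mm above theirs. One or both of down1, down2 are present.
- cab_drawer0 (a joint): How far the drawer is pulled out, m: 0 fully shut, 0.150 fully out. It slides level towards the robot side of the cabinet, along the -x axis of drawer_floor; light friction of a few newtons, stays where it is left. The white cabinet is fixed, 310 mm wide, 85 mm high. Its opening clears 51 mm above the drawer floor: interlocked channels (33 mm) pass, piled-up ones (60 mm) do not.
- cab_drawer0_handle (a point): Middle of the drawer's bar handle, on the bar's axis: a level round steel bar 11 mm thick, 130 mm long along y, 47 mm above the bench, its axis 35 mm out from the grey drawer front; posts 51 mm either side of the middle. The drawer front reaches to 73 mm above the bench.
- drawer_floor (a point): Point on the drawer's inner floor, on its centre line, 47 mm from the inner face of the front wall and 127 mm from the rear wall, moving with it, 22 mm above the bench; x runs into the cabinet, y to its left, z up. The drawer is 268 mm wide inside (y), its walls 41 mm, the front panel 51 mm above this floor. Fully out, the front edge of the cabinet's top is 96 mm beyond this point.
- reel: Bystander: solder reel, 52 mm across, 40 mm high, standing; origin at the centre of its underside.
- driver: Bystander: screwdriver with green handle, lying, 180 mm long, 26 mm thick; origin under its middle.
- meter: Bystander: grey handheld multimeter, 125 x 65 x 32 mm, lying; origin under its centre.
Things that resemble listed ones, but are neither listed nor needed, are in the scene too. What is shaped like the down1 but yellow is not meant. Leave any red look-alike of the up2 alone.

How it is judged (in metres and radians):
On the way, in this order (a step that is already met when the one before it is completed fails the run):
1. the drawer is pulled open (value of joint cab_drawer0 above 0.11 m), for 0.2 s.
2. all channels are in the open drawer, the open-up ones on its floor and every open-down one interlocked with two of them (value of joint cab_drawer0 above 0.08 m and x of up1 in the frame of drawer_floor between -0.045 and 0.125 m and y of up1 in the frame of drawer_floor between -0.13 and 0.13 m and z of up1 in the frame of drawer_floor between -0.004 and 0.006 m and angle between each of up1, up2, up3, down1, down2's own z axis and vertical below 0.12 rad and angle between the x axis of each of up1, up2, up3 and the x axis of drawer_floor, either way round below 0.3 rad and x of up2 in the frame of drawer_floor between -0.045 and 0.125 m and y of up2 in the frame of drawer_floor between -0.13 and 0.13 m and z of up2 in the frame of drawer_floor between -0.004 and 0.006 m and x of up3 in the frame of drawer_floor between -0.045 and 0.125 m and y of up3 in the frame of drawer_floor between -0.13 and 0.13 m and z of up3 in the frame of drawer_floor between -0.004 and 0.006 m and ((y of down1 in the frame of up1 between -0.048 and 0.048 m and (y of down1 in the frame of up1 above 0.006 m or y of down1 in the frame of up1 below -0.006 m) and x of down1 in the frame of up1 between -0.035 and 0.035 m and z of down1 in the frame of up1 between -0.002 and 0.01 m and angle between the x axis of down1 and the x axis of up1, either way round below 0.2 rad and y of down1 in the frame of up2 between -0.048 and 0.048 m and (y of down1 in the frame of up2 above 0.006 m or y of down1 in the frame of up2 below -0.006 m) and x of down1 in the frame of up2 between -0.035 and 0.035 m and z of down1 in the frame of up2 between -0.002 and 0.01 m and angle between the x axis of down1 and the x axis of up2, either way round below 0.2 rad) or (y of down1 in the frame of up2 between -0.048 and 0.048 m and (y of down1 in the frame of up2 above 0.006 m or y of down1 in the frame of up2 below -0.006 m) and x of down1 in the frame of up2 between -0.035 and 0.035 m and z of down1 in the frame of up2 between -0.002 and 0.01 m and angle between the x axis of down1 and the x axis of up2, either way round below 0.2 rad and y of down1 in the frame of up3 between -0.048 and 0.048 m and (y of down1 in the frame of up3 above 0.006 m or y of down1 in the frame of up3 below -0.006 m) and x of down1 in the frame of up3 between -0.035 and 0.035 m and z of down1 in the frame of up3 between -0.002 and 0.01 m and angle between the x axis of down1 and the x axis of up3, either way round below 0.2 rad) or (y of down1 in the frame of up1 between -0.048 and 0.048 m and (y of down1 in the frame of up1 above 0.006 m or y of down1 in the frame of up1 below -0.006 m) and x of down1 in the frame of up1 between -0.035 and 0.035 m and z of down1 in the frame of up1 between -0.002 and 0.01 m and angle between the x axis of down1 and the x axis of up1, either way round below 0.2 rad and y of down1 in the frame of up3 between -0.048 and 0.048 m and (y of down1 in the frame of up3 above 0.006 m or y of down1 in the frame of up3 below -0.006 m) and x of down1 in the frame of up3 between -0.035 and 0.035 m and z of down1 in the frame of up3 between -0.002 and 0.01 m and angle between the x axis of down1 and the x axis of up3, either way round below 0.2 rad)) and ((y of down2 in the frame of up1 between -0.048 and 0.048 m and (y of down2 in the frame of up1 above 0.006 m or y of down2 in the frame of up1 below -0.006 m) and x of down2 in the frame of up1 between -0.035 and 0.035 m and z of down2 in the frame of up1 between -0.002 and 0.01 m and angle between the x axis of down2 and the x axis of up1, either way round below 0.2 rad and y of down2 in the frame of up2 between -0.048 and 0.048 m and (y of down2 in the frame of up2 above 0.006 m or y of down2 in the frame of up2 below -0.006 m) and x of down2 in the frame of up2 between -0.035 and 0.035 m and z of down2 in the frame of up2 between -0.002 and 0.01 m and angle between the x axis of down2 and the x axis of up2, either way round below 0.2 rad) or (y of down2 in the frame of up2 between -0.048 and 0.048 m and (y of down2 in the frame of up2 above 0.006 m or y of down2 in the frame of up2 below -0.006 m) and x of down2 in the frame of up2 between -0.035 and 0.035 m and z of down2 in the frame of up2 between -0.002 and 0.01 m and angle between the x axis of down2 and the x axis of up2, either way round below 0.2 rad and y of down2 in the frame of up3 between -0.048 and 0.048 m and (y of down2 in the frame of up3 above 0.006 m or y of down2 in the frame of up3 below -0.006 m) and x of down2 in the frame of up3 between -0.035 and 0.035 m and z of down2 in the frame of up3 between -0.002 and 0.01 m and angle between the x axis of down2 and the x axis of up3, either way round below 0.2 rad) or (y of down2 in the frame of up1 between -0.048 and 0.048 m and (y of down2 in the frame of up1 above 0.006 m or y of down2 in the frame of up1 below -0.006 m) and x of down2 in the frame of up1 between -0.035 and 0.035 m and z of down2 in the frame of up1 between -0.002 and 0.01 m and angle between the x axis of down2 and the x axis of up1, either way round below 0.2 rad and y of down2 in the frame of up3 between -0.048 and 0.048 m and (y of down2 in the frame of up3 above 0.006 m or y of down2 in the frame of up3 below -0.006 m) and x of down2 in the frame of up3 between -0.035 and 0.035 m and z of down2 in the frame of up3 between -0.002 and 0.01 m and angle between the x axis of down2 and the x axis of up3, either way round below 0.2 rad))), for 0.3 s.
At the end, for the whole second after the job is handed in: Drawer shut within 8 mm. Open-up channels stand on its floor (6 mm, 0.12 rad), front to back (0.3 rad). Each open-down one bridges two of them: level (0.12 rad), parallel (0.2 rad), 6-48 mm sideways and < 35 mm lengthwise from each, edges < 10 mm above their undersides. All at rest (value of joint cab_drawer0 below 0.008 m and x of up1 in the frame of drawer_floor between -0.045 and 0.125 m and y of up1 in the frame of drawer_floor between -0.13 and 0.13 m and z of up1 in the frame of drawer_floor between -0.004 and 0.006 m and angle between each of up1, up2, up3, down1, down2's own z axis and vertical below 0.12 rad and angle between the x axis of each of up1, up2, up3 and the x axis of drawer_floor, either way round below 0.3 rad and x of up2 in the frame of drawer_floor between -0.045 and 0.125 m and y of up2 in the frame of drawer_floor between -0.13 and 0.13 m and z of up2 in the frame of drawer_floor between -0.004 and 0.006 m and x of up3 in the frame of drawer_floor between -0.045 and 0.125 m and y of up3 in the frame of drawer_floor between -0.13 and 0.13 m and z of up3 in the frame of drawer_floor between -0.004 and 0.006 m and ((y of down1 in the frame of up1 between -0.048 and 0.048 m and (y of down1 in the frame of up1 above 0.006 m or y of down1 in the frame of up1 below -0.006 m) and x of down1 in the frame of up1 between -0.035 and 0.035 m and z of down1 in the frame of up1 between -0.002 and 0.01 m and angle between the x axis of down1 and the x axis of up1, either way round below 0.2 rad and y of down1 in the frame of up2 between -0.048 and 0.048 m and (y of down1 in the frame of up2 above 0.006 m or y of down1 in the frame of up2 below -0.006 m) and x of down1 in the frame of up2 between -0.035 and 0.035 m and z of down1 in the frame of up2 between -0.002 and 0.01 m and angle between the x axis of down1 and the x axis of up2, either way round below 0.2 rad) or (y of down1 in the frame of up2 between -0.048 and 0.048 m and (y of down1 in the frame of up2 above 0.006 m or y of down1 in the frame of up2 below -0.006 m) and x of down1 in the frame of up2 between -0.035 and 0.035 m and z of down1 in the frame of up2 between -0.002 and 0.01 m and angle between the x axis of down1 and the x axis of up2, either way round below 0.2 rad and y of down1 in the frame of up3 between -0.048 and 0.048 m and (y of down1 in the frame of up3 above 0.006 m or y of down1 in the frame of up3 below -0.006 m) and x of down1 in the frame of up3 between -0.035 and 0.035 m and z of down1 in the frame of up3 between -0.002 and 0.01 m and angle between the x axis of down1 and the x axis of up3, either way round below 0.2 rad) or (y of down1 in the frame of up1 between -0.048 and 0.048 m and (y of down1 in the frame of up1 above 0.006 m or y of down1 in the frame of up1 below -0.006 m) and x of down1 in the frame of up1 between -0.035 and 0.035 m and z of down1 in the frame of up1 between -0.002 and 0.01 m and angle between the x axis of down1 and the x axis of up1, either way round below 0.2 rad and y of down1 in the frame of up3 between -0.048 and 0.048 m and (y of down1 in the frame of up3 above 0.006 m or y of down1 in the frame of up3 below -0.006 m) and x of down1 in the frame of up3 between -0.035 and 0.035 m and z of down1 in the frame of up3 between -0.002 and 0.01 m and angle between the x axis of down1 and the x axis of up3, either way round below 0.2 rad)) and ((y of down2 in the frame of up1 between -0.048 and 0.048 m and (y of down2 in the frame of up1 above 0.006 m or y of down2 in the frame of up1 below -0.006 m) and x of down2 in the frame of up1 between -0.035 and 0.035 m and z of down2 in the frame of up1 between -0.002 and 0.01 m and angle between the x axis of down2 and the x axis of up1, either way round below 0.2 rad and y of down2 in the frame of up2 between -0.048 and 0.048 m and (y of down2 in the frame of up2 above 0.006 m or y of down2 in the frame of up2 below -0.006 m) and x of down2 in the frame of up2 between -0.035 and 0.035 m and z of down2 in the frame of up2 between -0.002 and 0.01 m and angle between the x axis of down2 and the x axis of up2, either way round below 0.2 rad) or (y of down2 in the frame of up2 between -0.048 and 0.048 m and (y of down2 in the frame of up2 above 0.006 m or y of down2 in the frame of up2 below -0.006 m) and x of down2 in the frame of up2 between -0.035 and 0.035 m and z of down2 in the frame of up2 between -0.002 and 0.01 m and angle between the x axis of down2 and the x axis of up2, either way round below 0.2 rad and y of down2 in the frame of up3 between -0.048 and 0.048 m and (y of down2 in the frame of up3 above 0.006 m or y of down2 in the frame of up3 below -0.006 m) and x of down2 in the frame of up3 between -0.035 and 0.035 m and z of down2 in the frame of up3 between -0.002 and 0.01 m and angle between the x axis of down2 and the x axis of up3, either way round below 0.2 rad) or (y of down2 in the frame of up1 between -0.048 and 0.048 m and (y of down2 in the frame of up1 above 0.006 m or y of down2 in the frame of up1 below -0.006 m) and x of down2 in the frame of up1 between -0.035 and 0.035 m and z of down2 in the frame of up1 between -0.002 and 0.01 m and angle between the x axis of down2 and the x axis of up1, either way round below 0.2 rad and y of down2 in the frame of up3 between -0.048 and 0.048 m and (y of down2 in the frame of up3 above 0.006 m or y of down2 in the frame of up3 below -0.006 m) and x of down2 in the frame of up3 between -0.035 and 0.035 m and z of down2 in the frame of up3 between -0.002 and 0.01 m and angle between the x axis of down2 and the x axis of up3, either way round below 0.2 rad)) and linear speed of each of up1, up2, up3, down1, down2 below 0.02 m/s); the robot touches nothing.
It fails at once if the solder reel is pushed more than 40 mm from its place (distance of reel from where it was at the start of the episode above 0.04 m).
It fails at once if the screwdriver is pushed more than 40 mm from its place (distance of driver from where it was at the start of the episode above 0.04 m).
It fails at once if the multimeter is pushed more than 40 mm from its place (distance of meter from where it was at the start of the episode above 0.04 m).
Of down1, down2 only 1 to 2 are there at a start; the rules pass over those that are not, and their reading is None.
At some moment in a run one of up1, up2, up3 may be knocked a few centimetres aside while the robot is not near it.
Once in a run the grip may slacken for a moment while it holds something.
It also fails if it takes over 210 s, if anything falls off the work surface, if the arm or the gripper's body presses on something with over 40 N, if the wrist force passes 120 N, or if a joint passes its speed limit or range.

### The arm

A 7-joint arm with a two-finger parallel gripper is mounted at the origin on the work surface. World frame = base frame: x ahead of the robot, y to its left, z up, the work surface at z = 0. Lengths are in mm, angles in rad, forces in N, time in s.
With the tool pointing down it reaches from about 400 to 875 mm from the base axis. Payload 4.4 kg.
Tool frame: the origin (TCP) lies between the finger pads; the fingertips stand 22 mm ahead of it and the grasp point (between the pads) lies 3 mm ahead of it (manip.tcp_to_tips is the distance from the TCP to the fingertips, in mm); z points along the fingers, y is the direction in which the jaws open and shut (so a half turn about z gives the same grasp; the last joint's range is limited). The gripper opens to 85 mm and grips with 20 to 120 N. Pads are 22 mm wide; open, the fingers measure 114 mm over their backs; the gripper's body (76 mm by 85 mm) begins 54 mm behind the grasp point. The pads swing forward as they close: fully open they stand 13 mm farther back than shut.
Start: joints at [-1.182, 0.628, 0.038, 1.517, -0.027, 0.996, -0.02], TCP at [285.514, 583.951, 253.313] pointing down, gripper open.
Joint ranges: [-3.06, 3.06], [-0.37, 2.12], [-1.25, 1.32], [0.18, 2.47], [-1.1, 4.24], [0.23, 1.98], [-2.94, 2.94]. Speed limits (rad/s): [2.57, 2.57, 3.14, 3.14, 3.14, 3.14, 3.14].

### API

Orientations are given as a unit quaternion [x, y, z, w].
In Python, from plant import manip gives the robot as it stands.
- The arm moves only by the tool arm_command, never from a script. Its argument "targets" is a list of rows, each a list of 7 numbers: the shift along the tool's x, y, z in m, then the turn, a rotation vector about the tool's x, y, z in rad, then the opening, from 0 (shut) to 1 (fully open). A call has 1 to 12 rows; each row shifts and turns the commanded pose from where the row before left it, along the tool's axes as they then stand; what a row does not reach is not made up. A row lasts 1/10 s, in which the tool goes at most 50 mm and 8.59 degrees, less where a joint would pass 70% of its speed; a pose out of reach is approached as far as the arm can. A call with a gripper value outside its range is refused whole. The fingers move at their own pace and stop on an object; "force" is the grip in N (left out, the last holds). Time passes only in rows, so rows that do not move let the fingers close. It gives the time, the measured TCP pose, the force and the opening at its end, in the units of the state.
- manip.get_state(): the state, without advancing time (a new reading comes with each control period).
- manip.capture(name): name is "side" or "top" or "wrist"; returns a dict with "color" (400x640x3 uint8, red, green, blue), "range_z" (400x640 float32, mm along the optical axis (not along the pixel's ray), 0 where there is no reading), "vertical_fov" (degrees; the focal length in pixels is half the picture's height over the tangent of half this angle, whatever the lens; pixels are square), "cx", "cy" (the principal point, pixels), "D" ([k1, k2, p1, p2, k3] as OpenCV has them; the pictures are not rectified), "extrinsics" (4x4, takes a point from world to camera coordinates). Camera axes: x right, y down, z forward; pixel columns grow to the right and rows downward; lengths in mm; the calibration is good to about 2 mm. A picture is of the moment at which its call begins.
- manip.sign_off(): hands the job in, once; it reports no verdict.
The state is a dict: "t": time; "qpos": joint angles; "qd": joint speeds; "joint_torque": joint torques, N m; "tool_pos": TCP position; "tool_rot": TCP orientation; "force": force on the tool from outside, world axes, zero at the start; "wrist_torque": the same for the moment, N m; "gripper_width": opening from 0.0 (shut) to 1.0 (fully open).
Only numpy, scipy, OpenCV 4.12 (cv2) and the standard library are available. Lean on these libraries where they do the work, as an engineer would, in place of code of your own. Each camera call takes 0.05 s, during which the arm holds its last target.

## Working session

There is one attempt and no reset: what is moved stays moved. The work goes in short steps, Python scripts to look and compute and a tool call to move; the robot and the scene stay as the last step left them, time stands still between calls to the robot, and variables do not carry over. Pictures are saved under pics/ and viewed, and the job is handed in when it is done.

Besides the shell and the picture viewer there is one more tool, called after "Request:" by a JSON object that holds its "method" and its "body", one argument or row to a line. arm_command: Moves the arm, as the interface text tells. Its arguments: {"type":"object","properties":{"targets":{"type":"array","items":{"type":"array","items":{"type":"number"}}},"force":{"type":"number"}},"required":["targets"]}

```bash
ls -la; mkdir -p pics; cat > h.py <<'E'
import numpy as np, cv2
from plant import manip
from scipy.spatial.transform import Rotation as R
def cap(n):
    c=manip.capture(n); h=c["color"].shape[0]
    f=h/2/np.tan(np.radians(c["vertical_fov"])/2)
    c["K"]=np.array([[f,0,c["cx"]],[0,f,c["cy"]],[0,0,1.]])
    c["Dd"]=np.array(c["D"],float); c["T"]=np.array(c["extrinsics"])
    return c
def save(c,name,crop=None,scale=1):
    im=c["color"][:,:,::-1]
    if crop: x0,y0,x1,y1=crop; im=im[y0:y1,x0:x1]
    if scale!=1: im=cv2.resize(im,None,fx=scale,fy=scale,interpolation=cv2.INTER_CUBIC)
    cv2.imwrite("pics/"+name+".png",im)
def cloud(c):
    h,w=c["range_z"].shape
    u,v=np.meshgrid(np.arange(w),np.arange(h))
    p=cv2.undistortPoints(np.stack([u,v],-1).reshape(-1,1,2).astype(np.float64),c["K"],c["Dd"]).reshape(h,w,2)
    z=c["range_z"].astype(float)
    P=np.dstack([p[...,0]*z,p[...,1]*z,z])
    Ti=np.linalg.inv(c["T"])
    W=P@Ti[:3,:3].T+Ti[:3,3]
    W[z<=0]=np.nan
    return W
def proj(c,pts):
    T=c["T"]; rv,_=cv2.Rodrigues(T[:3,:3])
    return cv2.projectPoints(np.array(pts,float),rv,T[:3,3],c["K"],c["Dd"])[0].reshape(-1,2)
def onplane(c,uv,z):
    p=cv2.undistortPoints(np.array(uv,float).reshape(-1,1,2),c["K"],c["Dd"]).reshape(-1,2)
    Ti=np.linalg.inv(c["T"]); o=Ti[:3,3]
    d=np.c_[p,np.ones(len(p))]@Ti[:3,:3].T
    return o+d*((z-o[2])/d[:,2])[:,None]
def st():
    s=manip.get_state()
    print({k:np.round(s[k],3).tolist() for k in ("t","tool_pos","tool_rot","force","gripper_width","qpos")})
    return s
E
python3 - <<'E'
from h import *
s=st(); print(R.from_quat(s["tool_rot"]).as_matrix().round(3))
for n in ("top","side","wrist"):
    c=cap(n); save(c,n+"0"); print(n,c["vertical_fov"],c["D"],c["cx"],c["cy"]); print(np.linalg.inv(c["T"]).round(2)); np.save(n+"0.npy",c,allow_pickle=True)
E
```

```text
total 12
drwxr-xr-x  3 agent agent 4096 Dec  7 14:23 .
drwxr-xr-x 23 root  root  4096 Dec  7 14:23 ..
drwxr-xr-x  2 agent agent 4096 Dec  7 14:23 pics
{'t': 0.0, 'tool_pos': [285.245, 583.413, 252.401], 'tool_rot': [0.225, 0.974, -0.001, -0.0], 'force': [0.924, 0.365, -0.261], 'gripper_width': 1.002, 'qpos': [-1.182, 0.629, 0.038, 1.518, -0.027, 0.996, -0.02]}
[[-0.898  0.439 -0.001]
 [ 0.439  0.898 -0.002]
 [ 0.    -0.002 -1.   ]]
top 45.69004482189167 [-0.12564383  0.          0.          0.          0.        ] 317.9407235015129 204.9330106115779
[[-2.0000e-02 -1.0000e+00  7.0000e-02  4.5984e+02]
 [-1.0000e+00  2.0000e-02 -2.0000e-02 -4.7100e+00]
 [ 2.0000e-02 -7.0000e-02 -1.0000e+00  1.1957e+03]
 [ 0.0000e+00  0.0000e+00  0.0000e+00  1.0000e+00]]
side 48.866370873766414 [-0.07358843  0.          0.          0.          0.        ] 321.2351391615059 206.49020670255408
[[ 7.2000e-01 -5.0000e-01  4.8000e-01 -5.1390e+01]
 [-7.0000e-01 -5.1000e-01  5.1000e-01 -6.8428e+02]
 [-1.0000e-02 -7.0000e-01 -7.1000e-01  9.8669e+02]
 [ 0.0000e+00  0.0000e+00  0.0000e+00  1.0000e+00]]
wrist 64.11925681120599 [-0.04505655  0.          0.          0.          0.        ] 315.7558529202554 201.3164897898836
[[ 4.4000e-01  8.7000e-01  2.4000e-01  2.2582e+02]
 [ 9.0000e-01 -4.2000e-01 -1.2000e-01  6.1261e+02]
 [-0.0000e+00  2.6000e-01 -9.6000e-01  3.7260e+02]
 [ 0.0000e+00  0.0000e+00  0.0000e+00  1.0000e+00]]
```

View pics/top0.png

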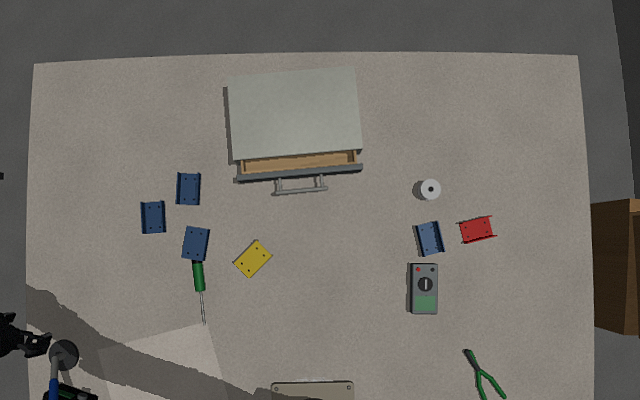

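View pics/side0.png

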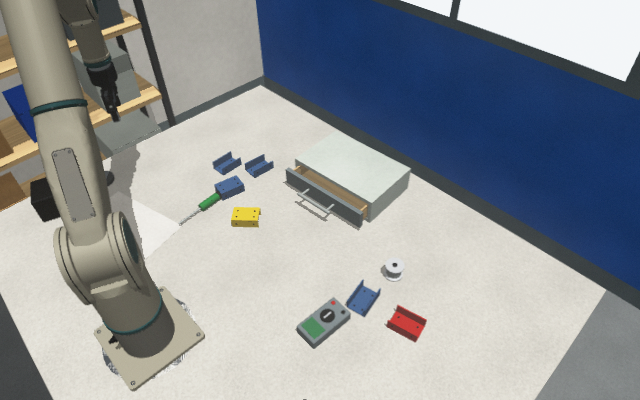

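View pics/wrist0.png

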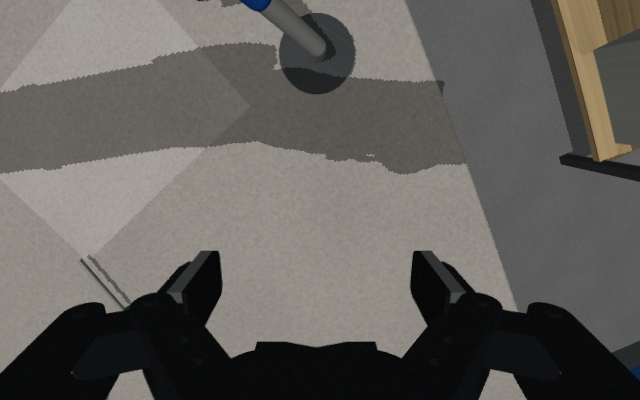

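```bash
python3 - <<'E'
from h import *
c=np.load("top0.npy",allow_pickle=True).item()
save(c,"t0_left",(120,150,300,340),4); save(c,"t0_right",(380,160,520,330),3.5); save(c,"t0_cab",(215,60,375,205),4.5)
c=np.load("side0.npy",allow_pickle=True).item()
save(c,"s0_mid",(170,130,430,240),3); 
E
```

```text
(no output)
```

View pics/t0_left.png

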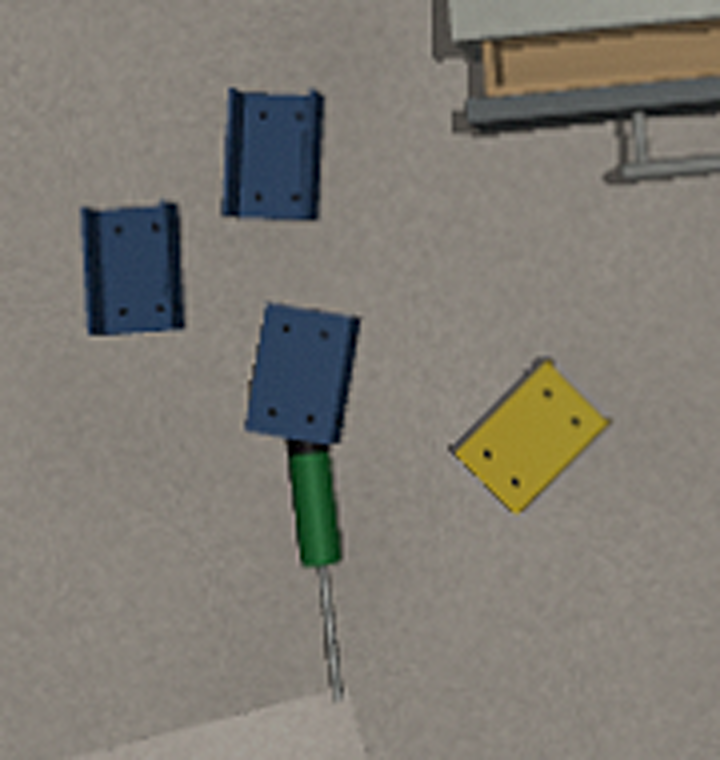

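View pics/t0_right.png

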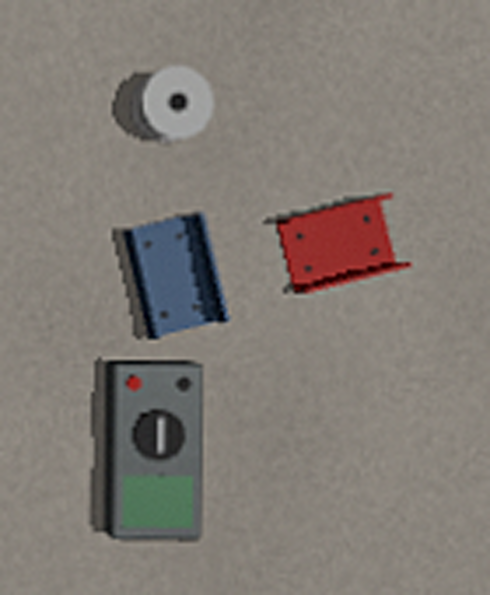

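View pics/t0_cab.png

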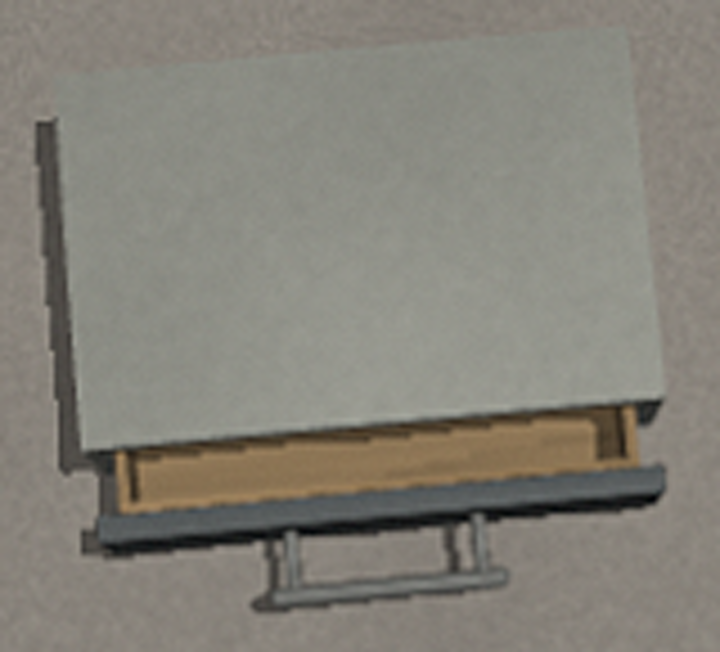

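View pics/s0_mid.png

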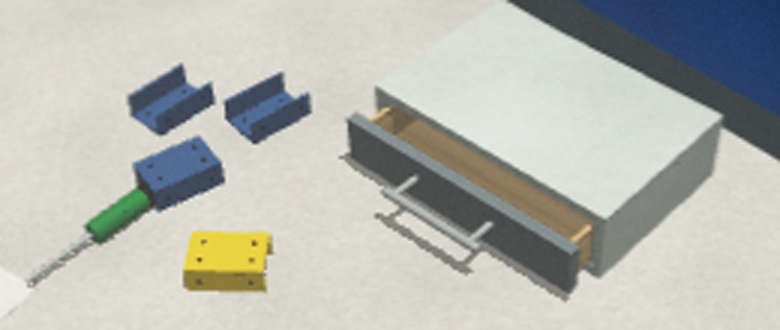

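```bash
cat >> h.py <<'E'
def bluemask(c):
    hsv=cv2.cvtColor(c["color"],cv2.COLOR_RGB2HSV)
    return cv2.inRange(hsv,(100,90,25),(125,255,255))
def blobs(c,roi=None,minA=150):
    m=bluemask(c); W=cloud(c)
    m[(np.nan_to_num(W[...,2],nan=999)>140)|(np.nan_to_num(W[...,2],nan=999)<-15)]=0
    m=cv2.morphologyEx(m,cv2.MORPH_CLOSE,np.ones((3,3)))
    n,l,s,ce=cv2.connectedComponentsWithStats(m)
    out=[]
    for i in range(1,n):
        if s[i,4]<minA: continue
        P=W[l==i]; P=P[np.isfinite(P).all(1)]
        if len(P)<20: continue
        r=cv2.minAreaRect(P[:,:2].astype(np.float32))
        out.append((ce[i],s[i],r,P))
    return out
def norm(r):
    (cx,cy),(w,h),a=r
    if w<h: w,h,a=h,w,a+90
    a=(a+90)%180-90
    return round(cx,1),round(cy,1),round(w,1),round(h,1),round(a,1)
E
python3 - <<'E'
from h import *
for n in ("top","side"):
    c=np.load(n+"0.npy",allow_pickle=True).item()
    for ce,s,r,P in blobs(c): print(n,ce.round(0),s[4],norm(r),np.percentile(P[:,2],[2,25,50,75,98]).round(1))
c=np.load("top0.npy",allow_pickle=True).item(); W=cloud(c)
# cabinet top
m=(abs(W[...,2]-85)<8); n,l,s,ce=cv2.connectedComponentsWithStats(m.astype(np.uint8)); i=1+np.argmax(s[1:,4])
P=W[l==i]; print("cab",norm(cv2.minAreaRect(P[:,:2].astype(np.float32))),np.median(P[:,2]),cv2.boxPoints(cv2.minAreaRect(P[:,:2].astype(np.float32))).round(1).tolist())
k=(slice(148,195),slice(225,372))
for u,v in [(275,191),(300,189),(322,187),(250,176),(300,171),(350,168)]: print((u,v),W[v,u].round(1))
print(onplane(c,[(275.2,192),(326.3,188.3)],47+5))
for u,v in [(100,100),(300,300),(500,130),(253,258),(430,189),(424,290)]: print((u,v),W[v,u].round(1))
E
```

```text
top [188. 188.] 726 (590.9, 300.6, 78.7, 54.5, -3.4) [-1.1  1.8  3.9  9.3 31.6]
top [153. 217.] 730 (520.1, 389.7, 78.4, 56.0, 3.5) [-2.3  2.1  4.5 16.8 31.5]
top [430. 238.] 685 (452.9, -303.2, 77.9, 54.0, 12.5) [-0.9  2.3  4.5 12.2 32.4]
top [195. 243.] 746 (452.2, 282.2, 78.3, 55.6, -10.3) [ 6.8 27.6 29.5 30.9 34.1]
side [492.  65.] 11229 (1720.4, 427.7, 2043.3, 41.4, -89.8) [-13.2  21.5  60.3  99.7 137.3]
side [228. 184.] 267 (453.6, 281.2, 80.3, 56.5, -13.7) [25.4 28.4 29.9 31.4 34.2]
side [361. 299.] 525 (454.4, -304.9, 79.3, 55.4, 12.8) [-1.8  1.1  2.8  5.2 30.6]
cab (761.9, 30.1, 310.6, 208.8, -85.9) 84.88228171605874 [[646.7999877929688, 177.60000610351562], [668.7000122070312, -132.1999969482422], [877.0, -117.4000015258789], [855.0, 192.39999389648438]]
(275, 191) [575.1  78.9  54.4]
(300, 189) [579.   18.5  52.7]
(322, 187) [583.2 -34.9  48.8]
(250, 176) [610.4 136.8  72. ]
(300, 171) [620.2  17.4  71.5]
(350, 168) [ 625.3 -102.3   71.7]
[[572.88466036  78.62564395  52.        ]
 [579.54242381 -45.19855208  52.        ]]
(100, 100) [832.5 545.7  -2.3]
(300, 300) [305.6  24.7  -0.6]
(500, 130) [ 732.2 -508.9   -3. ]
(253, 258) [413.9 137.3  27.6]
(430, 189) [ 574.3 -301.5   43.3]
(424, 290) [ 326.9 -279.7   38.5]
```

```bash
cat >> h.py <<'E'
def goto(x,y,z,yaw,P=None,q=None,quiet=False):
    """yaw = world direction of tool y (deg), mod 180 -> nearest. prints rotvec then shift in the final tool frame"""
    s=manip.get_state()
    p=np.array(s["tool_pos"]) if P is None else np.array(P); M=R.from_quat(s["tool_rot"])
    best=None
    for a in (yaw,yaw+180):
        a=np.radians(a); ty=np.array([np.cos(a),np.sin(a),0]); tz=np.array([0,0,-1.]); tx=np.cross(ty,tz)
        G=R.from_matrix(np.c_[tx,ty,tz]); d=(M.inv()*G).as_rotvec()
        if best is None or np.linalg.norm(d)<np.linalg.norm(best[0]): best=(d,G)
    d,G=best
    sh=G.inv().apply(np.array([x,y,z])-p)
    print("t",round(s["t"],2),"pos",p.round(1),"w",round(s["gripper_width"],3),"F",np.round(s["force"],1),"q7",round(s["qpos"][6],2))
    print("rotvec",d.round(4),"then shift_mm(tool)",sh.round(1),"rows@8.5deg",round(np.degrees(np.linalg.norm(d))/8.5,1))
E
python3 - <<'E'
from h import *
print([a for a in dir(manip) if not a.startswith("__")],manip.tcp_to_tips)
c=np.load("top0.npy",allow_pickle=True).item(); W=cloud(c)
m=np.zeros((400,640),bool); m[180:198,270:332]=1
m&=(W[...,2]>40)&(W[...,2]<60)&(W[...,0]<590)
P=W[m]; print(len(P),P.mean(0),norm(cv2.minAreaRect(P[:,:2].astype(np.float32))),np.median(P[:,2]))
goto(577.5,17,130,4.1)
E
```

```text
['Unreachable', 'capture', 'get_state', 'sign_off', 'tcp_to_tips'] 22.0
256 [578.10524909  20.04379831  51.16543022] (582.6, 17.5, 128.8, 21.0, -86.4) 51.11922918152038
t 0.15 pos [285.3 583.5 252.6] w 1.001 F [0.7 0.2 1.1] q7 -0.02
rotvec [-1.4000e-03  8.0000e-04  1.0445e+00] then shift_mm(tool) [-586.   251.   122.6] rows@8.5deg 7.0
```

Request:
{"method": "arm_command", "body": {
  "targets": [
    [0, 0, 0, 0, 0, 0.149, 0.3],
    [0, 0, 0, 0, 0, 0.149, 0.3],
    [0, 0, 0, 0, 0, 0.149, 0.3],
    [0, 0, 0, 0, 0, 0.149, 0.3],
    [0, 0, 0, 0, 0, 0.149, 0.3],
    [0, 0, 0, 0, 0, 0.149, 0.3],
    [0, 0, 0, 0, 0, 0.149, 0.3],
    [-0.041, 0.017, 0, 0, 0, 0, 0.3],
    [-0.041, 0.017, 0, 0, 0, 0, 0.3],
    [-0.041, 0.017, 0, 0, 0, 0, 0.3],
    [-0.041, 0.017, 0, 0, 0, 0, 0.3],
    [-0.041, 0.017, 0, 0, 0, 0, 0.3]
  ]
}}

```text
t: 1.35
tool_pos: [385.6, 384.0, 253.2]
tool_rot: [0.681, 0.733, -0.0, 0.0]
force: [1.0, 0.3, -0.6]
gripper_width: 0.295
```

Request:
{"method": "arm_command", "body": {
  "targets": [
    [-0.041, 0.017, 0, 0, 0, 0, 0.3],
    [-0.041, 0.017, 0, 0, 0, 0, 0.3],
    [-0.041, 0.017, 0, 0, 0, 0, 0.3],
    [-0.041, 0.017, 0, 0, 0, 0, 0.3],
    [-0.041, 0.017, 0.02, 0, 0, 0, 0.3],
    [-0.041, 0.017, 0.02, 0, 0, 0, 0.3],
    [-0.041, 0.017, 0.02, 0, 0, 0, 0.3],
    [-0.041, 0.017, 0.02, 0, 0, 0, 0.3],
    [-0.041, 0.017, 0.02, 0, 0, 0, 0.3],
    [0, 0, 0, 0, 0, 0, 0.3],
    [0, 0, 0, 0, 0, 0, 0.3]
  ]
}}

```text
t: 2.45
tool_pos: [564.4, 27.3, 152.4]
tool_rot: [0.682, 0.731, -0.001, -0.001]
force: [-0.6, -0.2, -0.7]
gripper_width: 0.301
```

```bash
python3 - <<'E'
from h import *
c=cap("wrist"); save(c,"w1"); c2=cap("top"); save(c2,"t1")
goto(577.5,17,50,4.1); st()
E
```

```text
t 2.55 pos [564.4  30.3 153.3] w 0.298 F [0.2 0.4 0.7] q7 0.22
rotvec [-0.0005 -0.0011  0.003 ] then shift_mm(tool) [-14.2  12.1 103.3] rows@8.5deg 0.0
{'t': 2.55, 'tool_pos': [564.373, 30.279, 153.312], 'tool_rot': [0.68, 0.733, 0.0, -0.001], 'force': [0.205, 0.393, 0.656], 'gripper_width': 0.298, 'qpos': [-0.273, 0.655, 0.265, 1.858, -0.263, 0.664, 0.223]}
```

View pics/w1.png

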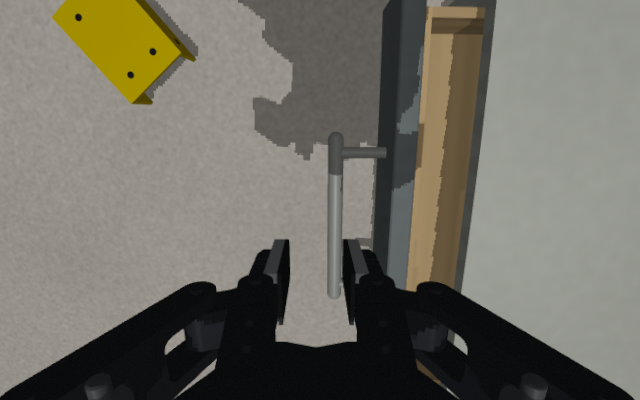

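```bash
python3 - <<'E'
from h import *
c=cap("wrist"); W=cloud(c)
for v in (180,200,220,240,260,280):
    r=[u for u in range(322,350) if 40<W[v,u,2]<62]
    print(v,r[0],r[-1],W[v,r].mean(0).round(1)) if r else print(v)
goto(577.5,17,50,4.1)
E
```

```text
180 327 341 [576.1  52.3  51.1]
200 327 341 [577.5  37.6  50.8]
220 327 341 [578.8  22.5  51. ]
240 327 340 [579.9   6.8  51. ]
260 326 340 [580.7  -9.7  50.8]
280 326 339 [582.1 -26.5  51.2]
t 2.6 pos [564.5  30.7 153.6] w 0.298 F [-0.5  0.3  0.4] q7 0.22
rotvec [ 0.0001 -0.0012  0.0039] then shift_mm(tool) [-14.6  12.  103.6] rows@8.5deg 0.0
```

Request:
{"method": "arm_command", "body": {
  "targets": [
    [-0.0145, 0.013, 0.03, 0, 0, 0, 0.3],
    [0, 0, 0.025, 0, 0, 0, 0.3],
    [0, 0, 0.025, 0, 0, 0, 0.3],
    [0, 0, 0.022, 0, 0, 0, 0.3],
    [0, 0, 0, 0, 0, 0, 0.3],
    [0, 0, 0, 0, 0, 0, 0.0],
    [0, 0, 0, 0, 0, 0, 0.0],
    [0, 0, 0, 0, 0, 0, 0.0],
    [0, 0, 0, 0, 0, 0, 0.0]
  ],
  "force": 60
}}

```text
t: 3.5
tool_pos: [579.3, 17.4, 52.1]
tool_rot: [0.68, 0.733, 0.001, -0.0]
force: [0.0, 3.7, 6.5]
gripper_width: 0.105
```

```bash
python3 - <<'E'
from h import *
st(); goto(467,9.2,50,4.1)
E
```

```text
{'t': 3.5, 'tool_pos': [579.294, 17.449, 52.143], 'tool_rot': [0.68, 0.733, 0.001, -0.0], 'force': [0.009, 3.674, 6.519], 'gripper_width': 0.105, 'qpos': [-0.199, 0.823, 0.193, 1.864, -0.313, 0.482, 0.288]}
t 3.5 pos [579.3  17.4  52.1] w 0.105 F [0.  3.7 6.5] q7 0.29
rotvec [ 0.0015 -0.0019  0.0034] then shift_mm(tool) [  -0.2 -112.6    2.1] rows@8.5deg 0.0
```

Request:
{"method": "arm_command", "body": {
  "targets": [
    [0, -0.01, 0, 0, 0, 0, 0],
    [0, -0.012, 0, 0, 0, 0, 0],
    [0, -0.012, 0, 0, 0, 0, 0],
    [0, -0.012, 0, 0, 0, 0, 0],
    [0, -0.012, 0, 0, 0, 0, 0],
    [0, -0.012, 0, 0, 0, 0, 0],
    [0, -0.012, 0, 0, 0, 0, 0],
    [0, -0.012, 0, 0, 0, 0, 0],
    [0, -0.01, 0, 0, 0, 0, 0],
    [0, 0, 0, 0, 0, 0, 0],
    [0, 0, 0, 0, 0, 0, 0]
  ]
}}

```text
t: 4.6
tool_pos: [474.0, 9.6, 52.1]
tool_rot: [0.68, 0.733, 0.0, -0.001]
force: [-1.7, 5.3, 9.7]
gripper_width: 0.105
```

```bash
python3 - <<'E'
from h import *
st(); c=cap("top"); save(c,"t2",(215,60,375,260),3)
E
```

```text
{'t': 4.6, 'tool_pos': [474.003, 9.588, 52.059], 'tool_rot': [0.68, 0.733, 0.0, -0.001], 'force': [-1.681, 5.344, 9.714], 'gripper_width': 0.105, 'qpos': [-0.166, 0.745, 0.131, 2.148, -0.348, 0.269, 0.342]}
```

View pics/t2.png

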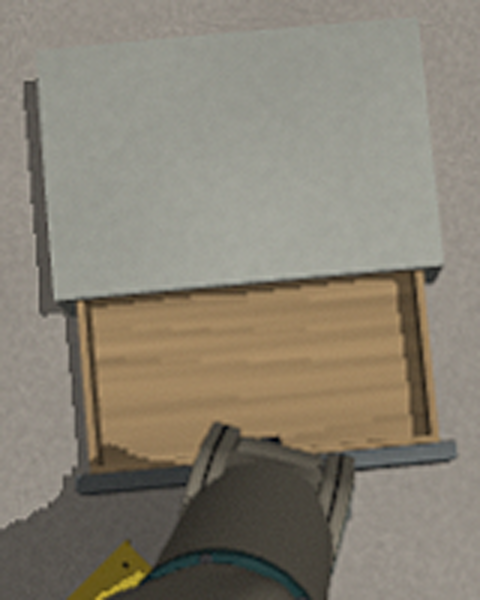

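Request:
{"method": "arm_command", "body": {
  "targets": [
    [0, 0, 0, 0, 0, 0, 0.3],
    [0, 0, 0, 0, 0, 0, 0.3],
    [0, 0, 0, 0, 0, 0, 0.3],
    [0, 0, -0.02, 0, 0, 0, 0.3],
    [0, 0, -0.03, 0, 0, 0, 0.3],
    [0, 0, -0.04, 0, 0, 0, 0.3],
    [0, 0, -0.04, 0, 0, 0, 0.5],
    [0, 0, -0.03, 0, 0, 0, 0.8],
    [0, 0, 0, 0, 0, 0, 0.9]
  ]
}}

```text
t: 5.55
tool_pos: [477.6, 7.1, 214.8]
tool_rot: [0.681, 0.732, 0.003, 0.003]
force: [1.1, 0.4, 0.0]
gripper_width: 0.802
```

```bash
python3 - <<'E'
from h import *
st(); c=cap("wrist"); save(c,"w3")
W=cloud(c); 
c2=cap("side"); save(c2,"s3",(180,130,440,260),3)
for ce,s,r,P in blobs(cap("top")): print(ce.round(0),s[4],norm(r),np.median(P[:,2]).round(1))
E
```

```text
{'t': 5.55, 'tool_pos': [477.579, 7.109, 214.77], 'tool_rot': [0.681, 0.732, 0.003, 0.003], 'force': [1.053, 0.418, 0.031], 'gripper_width': 0.802, 'qpos': [-0.305, 0.456, 0.325, 2.041, -0.229, 0.67, 0.24]}
[188. 189.] 726 (591.2, 300.7, 79.4, 54.2, -2.6) 4.0
[153. 217.] 730 (520.6, 389.4, 78.8, 55.6, 3.8) 4.2
[430. 238.] 695 (452.8, -303.4, 78.3, 54.1, 12.5) 4.7
[195. 243.] 750 (452.2, 282.0, 79.0, 55.7, -9.1) 29.7
```

View pics/w3.png

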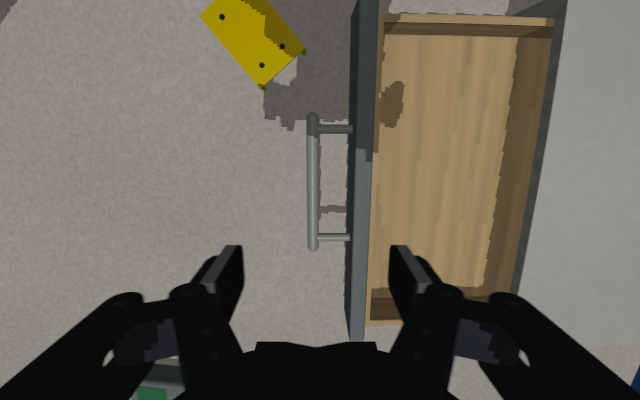

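View pics/s3.png

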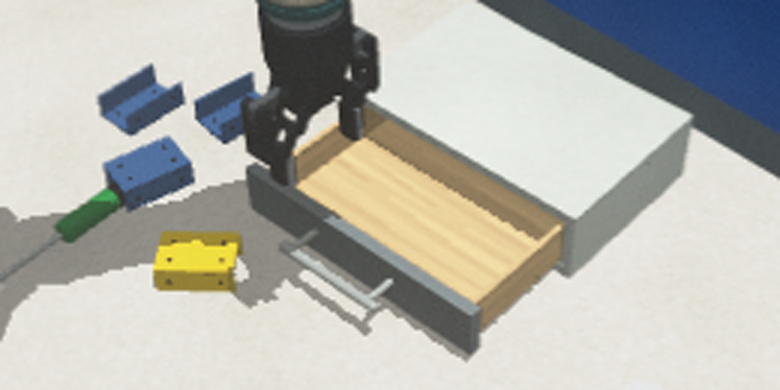

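```bash
python3 - <<'E'
from h import *
c=cap("wrist"); W=cloud(c)
ex=np.array([np.cos(np.radians(4.1)),np.sin(np.radians(4.1))]); ey=np.array([-ex[1],ex[0]])
o=np.array([657.75,22.7])
S=(W[...,:2]-o)@ex; Y=(W[...,:2]-o)@ey
for v in (60,100,150,200,250):
    print(v,[(u,round(S[v,u]),round(Y[v,u]),round(W[v,u,2])) for u in range(340,420,4)])
for u in (400,450,500):
    print(u,[(v,round(S[v,u]),round(Y[v,u]),round(W[v,u,2])) for v in list(range(8,50,4))+list(range(280,340,5))])
for v in (60,100,150,200,250):
    r=[u for u in range(300,330) if 44<W[v,u,2]<58]
    if r: print("bar",v,S[v,r].mean().round(1),Y[v,r].mean().round(1))
f=(abs(W[...,2]-22)<5)&(S<0)&(S>-160)&(abs(Y)<140)
print(np.percentile(S[f],[0.5,2,98]),np.percentile(Y[f],[1,99]),np.median(W[f][:,2]))
E
```

```text
Traceback (most recent call last):
ValueError: cannot convert float NaN to integer
```

```bash
python3 - <<'E'
from h import *
c=cap("wrist"); W=np.nan_to_num(cloud(c),nan=-9999)
ex=np.array([np.cos(np.radians(4.1)),np.sin(np.radians(4.1))]); ey=np.array([-ex[1],ex[0]])
o=np.array([657.75,22.7])
S=(W[...,:2]-o)@ex; Y=(W[...,:2]-o)@ey
for v in (100,200):
    print(v,[(u,round(S[v,u]),round(Y[v,u]),round(W[v,u,2])) for u in range(344,400,4)])
for u in (400,450):
    print(u,[(v,round(S[v,u]),round(Y[v,u]),round(W[v,u,2])) for v in list(range(8,50,4))+list(range(290,330,5))])
for v in (150,200,220):
    r=[u for u in range(300,330) if 44<W[v,u,2]<58]
    if r: print("bar",v,S[v,r].mean().round(1),Y[v,r].mean().round(1))
f=(abs(W[...,2]-22)<5)&(S<0)&(S>-160)&(abs(Y)<140)
print(np.percentile(S[f],[0.5,2,98]),np.percentile(Y[f],[1,99]),np.median(W[f][:,2]))
E
```

```text
100 [(344, -156, 78, 0), (348, -152, 78, -1), (352, -148, 78, 0), (356, -147, 77, 24), (360, -147, 76, 53), (364, -147, 75, 71), (368, -144, 75, 72), (372, -141, 75, 73), (376, -137, 75, 70), (380, -134, 75, 71), (384, -129, 76, 62), (388, -117, 77, 22), (392, -113, 77, 21), (396, -110, 77, 21)]
200 [(344, -154, -25, 0), (348, -150, -25, 1), (352, -147, -21, 16), (356, -147, -11, 50), (360, -147, -5, 72), (364, -143, -6, 71), (368, -140, -6, 71), (372, -137, -6, 71), (376, -133, -6, 70), (380, -128, -8, 62), (384, -116, -19, 22), (388, -111, -19, 20), (392, -107, -19, 21), (396, -103, -19, 21)]
400 [(8, -106, 161, 0), (12, -106, 158, 0), (16, -120, 138, 61), (20, -120, 134, 63), (24, -118, 134, 54), (28, -115, 134, 41), (32, -111, 134, 29), (36, -109, 133, 20), (40, -109, 129, 21), (44, -109, 126, 22), (48, -108, 123, 20), (290, -145, -13, 200), (295, -92, -127, 22), (300, -91, -133, 21), (305, -93, -134, 30), (310, -95, -134, 39), (315, -97, -135, 47), (320, -99, -134, 56), (325, -101, -135, 63)]
450 [(8, -58, 163, -1), (12, -58, 159, -1), (16, -81, 138, 62), (20, -81, 136, 61), (24, -79, 134, 57), (28, -74, 134, 44), (32, -69, 134, 32), (36, -64, 133, 21), (40, -64, 130, 21), (44, -64, 126, 21), (48, -63, 123, 21), (290, -140, 10, 239), (295, -141, 9, 242), (300, -142, 10, 245), (305, -143, 10, 248), (310, -145, 10, 251), (315, -145, 10, 253), (320, -149, 15, 261), (325, -150, 15, 264)]
bar 150 -182.6 34.0
bar 200 -182.5 -11.1
bar 220 -182.4 -30.2
[-147.25237105 -116.36558056   -2.31253538] [-124.96483963  133.6262316 ] 21.39710205320057
```

```bash
cat >> h.py <<'E'
EX=np.array([np.cos(np.radians(4.1)),np.sin(np.radians(4.1))]); EY=np.array([-EX[1],EX[0]]); OO=np.array([657.75,22.7])
def dr(s,y): return OO+s*EX+y*EY
def tod(p): p=np.asarray(p)[...,:2]-OO; return np.stack([p@EX,p@EY],-1)
E
python3 - <<'E'
from h import *
goto(591,300.6,150,87)
for y in (76,0,-80): print(dr(-78,y))
E
```

```text
t 5.8 pos [474.1   7.6 210.1] w 0.897 F [-0.6 -0.3  0.1] q7 0.24
rotvec [-0.0023 -0.0018 -1.4458] then shift_mm(tool) [-101.4  298.7   60.1] rows@8.5deg 9.7
[574.51581316  92.92869884]
[579.94961893  17.12319934]
[585.66941448 -62.67206329]
```

Request:
{"method": "arm_command", "body": {
  "targets": [
    [0, 0, 0, 0, 0, -0.1446, 1],
    [0, 0, 0, 0, 0, -0.1446, 1],
    [0, 0, 0, 0, 0, -0.1446, 1],
    [0, 0, 0, 0, 0, -0.1446, 1],
    [0, 0, 0, 0, 0, -0.1446, 1],
    [0, 0, 0, 0, 0, -0.1446, 1],
    [0, 0, 0, 0, 0, -0.1446, 1],
    [0, 0, 0, 0, 0, -0.1446, 1],
    [0, 0, 0, 0, 0, -0.1446, 1],
    [0, 0, 0, 0, 0, -0.1446, 1]
  ]
}}

```text
t: 6.8
tool_pos: [474.3, 7.6, 209.9]
tool_rot: [0.023, 1.0, 0.0, -0.001]
force: [0.7, -0.7, -0.1]
gripper_width: 0.998
```

Request:
{"method": "arm_command", "body": {
  "targets": [
    [-0.0125, 0.037, 0, 0, 0, 0, 1],
    [-0.0125, 0.037, 0, 0, 0, 0, 1],
    [-0.0125, 0.037, 0, 0, 0, 0, 1],
    [-0.0125, 0.037, 0, 0, 0, 0, 1],
    [-0.0125, 0.037, 0, 0, 0, 0, 1],
    [-0.0125, 0.037, 0.01, 0, 0, 0, 1],
    [-0.0125, 0.037, 0.02, 0, 0, 0, 1],
    [-0.0125, 0.037, 0.03, 0, 0, 0, 1],
    [0, 0, 0, 0, 0, 0, 1],
    [0, 0, 0, 0, 0, 0, 1]
  ]
}}

```text
t: 7.8
tool_pos: [588.5, 298.1, 147.9]
tool_rot: [0.025, 1.0, -0.001, -0.003]
force: [-0.1, -0.3, 0.0]
gripper_width: 1.001
```

```bash
python3 - <<'E'
from h import *
c=cap("wrist"); save(c,"w4")
for ce,s,r,P in blobs(c): print(ce.round(0),s[4],norm(r),np.percentile(P[:,2],[2,50,98]).round(1))
goto(591,300.6,28,87)
E
```

```text
[285.  38.] 6017 (468.8, 281.2, 53.7, 53.6, 80.1) [28.  29.6 31.1]
[437. 107.] 8490 (522.9, 392.0, 79.6, 55.2, 3.4) [ 1.2  3.2 30.1]
[322. 199.] 6121 (592.7, 302.1, 79.6, 53.2, -2.8) [ 1.2  2.7 30. ]
t 7.85 pos [589.6 296.9 149.6] w 0.996 F [ 0.6 -0.8 -0.3] q7 0.95
rotvec [-0.0023 -0.0026  0.0002] then shift_mm(tool) [ -1.2   3.7 121.6] rows@8.5deg 0.0
```

View pics/w4.png

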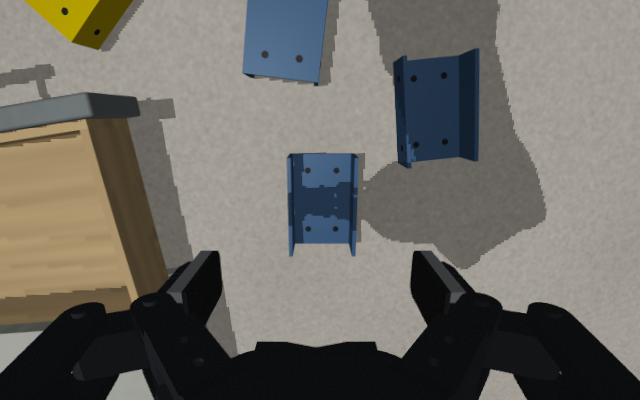

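Request:
{"method": "arm_command", "body": {
  "targets": [
    [-0.002, 0.0045, 0.03, 0, 0, 0, 1],
    [0, 0, 0.03, 0, 0, 0, 1],
    [0, 0, 0.03, 0, 0, 0, 1],
    [0, 0, 0.02, 0, 0, 0, 1],
    [0, 0, 0.012, 0, 0, 0, 1],
    [0, 0, 0, 0, 0, 0, 1],
    [0, 0, 0, 0, 0, 0, 0],
    [0, 0, 0, 0, 0, 0, 0],
    [0, 0, 0, 0, 0, 0, 0],
    [0, 0, 0, 0, 0, 0, 0],
    [0, 0, 0, 0, 0, 0, 0]
  ],
  "force": 50
}}

```text
t: 8.95
tool_pos: [593.7, 303.1, 31.2]
tool_rot: [0.026, 1.0, 0.001, 0.001]
force: [-0.1, -0.9, 5.9]
gripper_width: 0.619
```

```bash
python3 - <<'E'
from h import *
st()
E
```

```text
{'t': 8.95, 'tool_pos': [593.669, 303.08, 31.22], 'tool_rot': [0.026, 1.0, 0.001, 0.001], 'force': [-0.108, -0.936, 5.899], 'gripper_width': 0.619, 'qpos': [-0.478, 0.925, -0.063, 1.607, 0.088, 0.609, 0.931]}
```

Request:
{"method": "arm_command", "body": {
  "targets": [
    [0, 0, -0.01, 0, 0, 0, 0],
    [0, 0, -0.02, 0, 0, 0, 0],
    [0, 0, -0.03, 0, 0, 0, 0],
    [0, 0, -0.03, 0, 0, 0, 0],
    [0, 0, -0.03, 0, 0, 0, 0],
    [0, 0, 0, 0, 0, 0, 0]
  ]
}}

```text
t: 9.55
tool_pos: [595.1, 304.1, 154.8]
tool_rot: [0.026, 1.0, 0.002, 0.004]
force: [0.4, 0.5, -0.3]
gripper_width: 0.623
```

```bash
python3 - <<'E'
from h import *
st()
x,y=dr(-78,0); goto(x,y,150,94.1)
E
```

```text
{'t': 9.55, 'tool_pos': [595.141, 304.107, 154.814], 'tool_rot': [0.026, 1.0, 0.002, 0.004], 'force': [0.425, 0.541, -0.264], 'gripper_width': 0.623, 'qpos': [-0.471, 0.758, -0.076, 1.558, 0.072, 0.818, 0.944]}
t 9.55 pos [595.1 304.1 154.8] w 0.623 F [ 0.4  0.5 -0.3] q7 0.94
rotvec [ 0.0044  0.0081 -0.1234] then shift_mm(tool) [  35.7 -285.2    4.8] rows@8.5deg 0.8
```

Request:
{"method": "arm_command", "body": {
  "targets": [
    [0, 0, 0, 0, 0, -0.062, 0],
    [0, 0, 0, 0, 0, -0.062, 0],
    [0.004, -0.035, 0, 0, 0, 0, 0],
    [0.004, -0.035, 0, 0, 0, 0, 0],
    [0.004, -0.035, 0, 0, 0, 0, 0],
    [0.004, -0.035, 0, 0, 0, 0, 0],
    [0.004, -0.035, 0, 0, 0, 0, 0],
    [0.004, -0.035, 0, 0, 0, 0, 0],
    [0.004, -0.035, 0, 0, 0, 0, 0],
    [0.004, -0.035, 0, 0, 0, 0, 0],
    [0, 0, 0, 0, 0, 0, 0],
    [0, 0, 0, 0, 0, 0, 0]
  ]
}}

```text
t: 10.75
tool_pos: [580.4, 19.9, 149.2]
tool_rot: [-0.035, 0.999, 0.0, -0.0]
force: [-0.4, 1.0, -0.7]
gripper_width: 0.622
```

```bash
python3 - <<'E'
from h import *
c=cap("side"); save(c,"s5",(230,100,430,240),4); save(cap("wrist"),"w5")
st()
x,y=dr(-78,0); goto(x,y,54,94.1)
E
```

```text
{'t': 10.85, 'tool_pos': [580.599, 22.585, 149.265], 'tool_rot': [-0.037, 0.999, 0.001, -0.0], 'force': [0.192, 0.484, -1.085], 'gripper_width': 0.62, 'qpos': [0.007, 0.665, -0.146, 1.809, 0.142, 0.678, 1.425]}
t 10.85 pos [580.6  22.6 149.3] w 0.62 F [ 0.2  0.5 -1.1] q7 1.43
rotvec [ 0.0013 -0.0001  0.0023] then shift_mm(tool) [ 1.  -5.4 95.3] rows@8.5deg 0.0
```

View pics/s5.png

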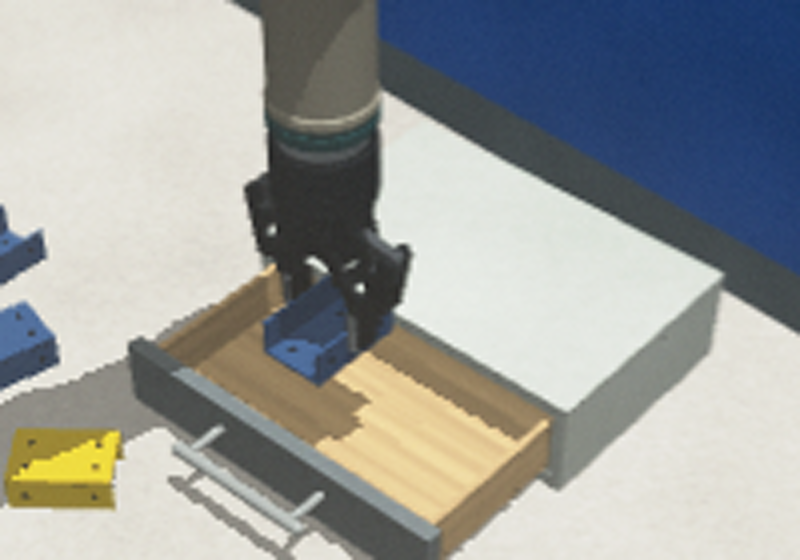

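View pics/w5.png

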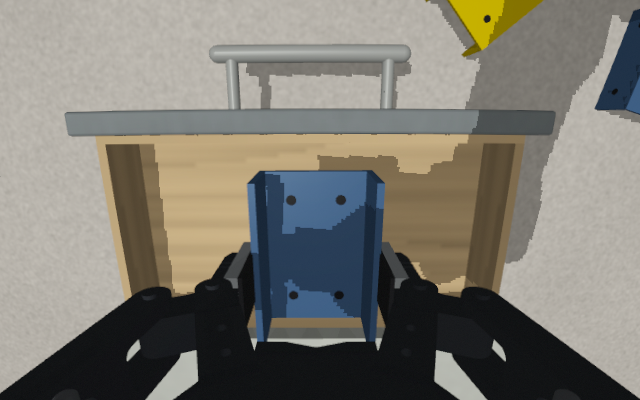

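Request:
{"method": "arm_command", "body": {
  "targets": [
    [0.001, -0.0055, 0.02, 0, 0, 0, 0],
    [0, 0, 0.03, 0, 0, 0, 0],
    [0, 0, 0.025, 0, 0, 0, 0],
    [0, 0, 0.015, 0, 0, 0, 0],
    [0, 0, 0.005, 0, 0, 0, 0],
    [0, 0, 0, 0, 0, 0, 0],
    [0, 0, 0, 0, 0, 0, 0]
  ]
}}

```text
t: 11.55
tool_pos: [580.8, 16.1, 55.0]
tool_rot: [-0.037, 0.999, 0.0, 0.001]
force: [-0.3, 0.7, -1.1]
gripper_width: 0.617
```

```bash
python3 - <<'E'
from h import *
st(); x,y=dr(-78,0); goto(x,y,53.2,94.1)
E
```

```text
{'t': 11.55, 'tool_pos': [580.771, 16.114, 54.996], 'tool_rot': [-0.037, 0.999, 0.0, 0.001], 'force': [-0.25, 0.738, -1.079], 'gripper_width': 0.617, 'qpos': [-0.005, 0.81, -0.113, 1.854, 0.175, 0.486, 1.407]}
t 11.55 pos [580.8  16.1  55. ] w 0.617 F [-0.3  0.7 -1.1] q7 1.41
rotvec [0.0003 0.0013 0.0015] then shift_mm(tool) [0.7 1.1 1.8] rows@8.5deg 0.0
```

Lower 2 mm, release partly (to about 0.78), rise.

Request:
{"method": "arm_command", "body": {
  "targets": [
    [0, 0, 0.002, 0, 0, 0, 0],
    [0, 0, 0, 0, 0, 0, 0],
    [0, 0, 0, 0, 0, 0, 0.8],
    [0, 0, 0, 0, 0, 0, 0.8],
    [0, 0, 0, 0, 0, 0, 0.8],
    [0, 0, -0.015, 0, 0, 0, 0.8],
    [0, 0, -0.025, 0, 0, 0, 0.8],
    [0, 0, -0.03, 0, 0, 0, 0.8],
    [0, 0, -0.03, 0, 0, 0, 0.8],
    [0, 0, -0.02, 0, 0, 0, 1],
    [0, 0, 0, 0, 0, 0, 1]
  ]
}}

```text
t: 12.65
tool_pos: [582.3, 15.6, 176.4]
tool_rot: [-0.036, 0.999, 0.0, 0.004]
force: [0.1, 0.1, -0.6]
gripper_width: 0.996
```

```bash
python3 - <<'E'
from h import *
c=cap("wrist"); save(c,"w6"); print("wrist")
for ce,s,r,P in blobs(c): n=norm(r); print(ce.round(0),s[4],n,np.percentile(P[:,2],[2,50,98]).round(1),tod(n[:2]).round(1))
c=cap("top");print("top")
for ce,s,r,P in blobs(c): n=norm(r); print(ce.round(0),s[4],n,np.percentile(P[:,2],[2,50,98]).round(1))
goto(521.5,390.5,150,93.6)
E
```

```text
wrist
[618.  69.] 4285 (462.0, 264.0, 95.9, 47.8, 20.9) [ 1.1 24.2 30.7] [-178.   254.7]
[ 3. 52.] 223 (475.4, -270.9, 31.8, 10.5, -3.0) [-0.5  3.4 10.1] [-202.9 -279.8]
[316. 187.] 5930 (579.7, 15.2, 78.7, 53.1, 4.4) [23.2 24.7 52.1] [-78.4  -1.9]
top
[153. 217.] 732 (520.5, 389.0, 78.6, 56.0, 4.2) [-1.5  4.3 32.6]
[430. 238.] 689 (452.6, -303.0, 78.2, 53.9, 13.1) [-0.6  4.4 32.4]
[195. 243.] 752 (452.2, 282.0, 79.3, 54.5, -9.0) [ 7.4 29.5 34.6]
t 12.75 pos [580.2  15.3 173.1] w 0.999 F [-0.6  0.2 -0. ] q7 1.44
rotvec [-0.0001  0.0011  0.0093] then shift_mm(tool) [ 35.  378.1  23.1] rows@8.5deg 0.1
```

View pics/w6.png

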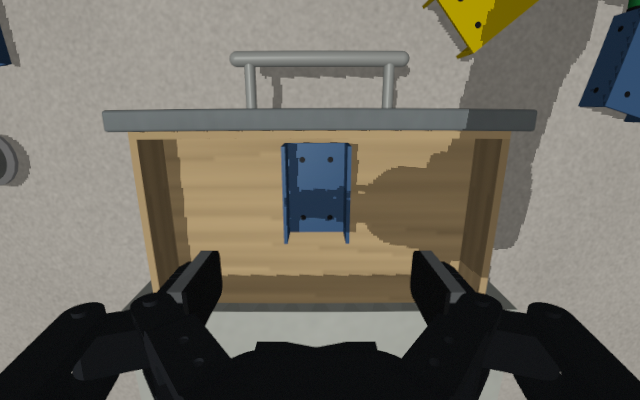

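Request:
{"method": "arm_command", "body": {
  "targets": [
    [0.0035, 0.038, 0, 0, 0, 0, 1],
    [0.0035, 0.038, 0, 0, 0, 0, 1],
    [0.0035, 0.038, 0, 0, 0, 0, 1],
    [0.0035, 0.038, 0, 0, 0, 0, 1],
    [0.0035, 0.038, 0, 0, 0, 0, 1],
    [0.0035, 0.038, 0, 0, 0, 0, 1],
    [0.0035, 0.038, 0, 0, 0, 0, 1],
    [0.0035, 0.038, 0, 0, 0, 0, 1],
    [0.0035, 0.038, 0.01, 0, 0, 0, 1],
    [0.0035, 0.036, 0.01, 0, 0, 0.009, 1],
    [0, 0, 0, 0, 0, 0, 1],
    [0, 0, 0, 0, 0, 0, 1]
  ]
}}

```text
t: 13.95
tool_pos: [516.4, 390.1, 150.5]
tool_rot: [-0.033, 0.999, -0.001, -0.001]
force: [1.1, -0.6, 0.6]
gripper_width: 1.0
```

```bash
python3 - <<'E'
from h import *
c=cap("wrist"); save(c,"w7")
for ce,s,r,P in blobs(c): n=norm(r); print(ce.round(0),s[4],n,np.percentile(P[:,2],[2,50,98]).round(1))
goto(522,391,29,93.8)
E
```

```text
[183. 112.] 8831 (454.9, 283.8, 81.0, 55.2, -9.7) [ 7.5 29.4 31. ]
[319. 200.] 6017 (522.5, 392.2, 79.8, 53.3, 3.4) [ 1.2  2.7 30.1]
t 14.0 pos [517.6 388.6 151. ] w 0.998 F [ 0.7 -0.4  0. ] q7 0.86
rotvec [-0.0026 -0.0018 -0.0031] then shift_mm(tool) [ -4.6   2.1 122. ] rows@8.5deg 0.0
```

View pics/w7.png

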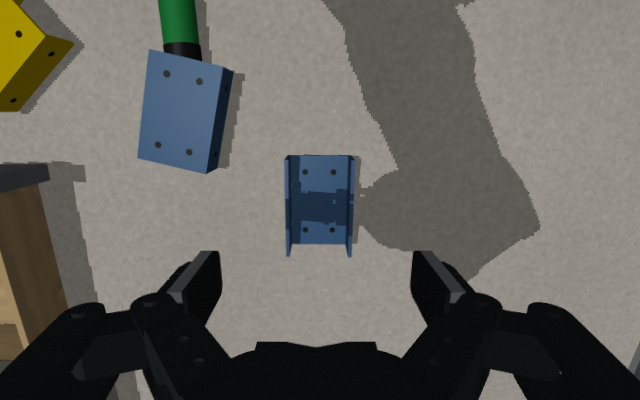

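Request:
{"method": "arm_command", "body": {
  "targets": [
    [-0.0045, 0.002, 0.03, 0, 0, 0, 1],
    [0, 0, 0.03, 0, 0, 0, 1],
    [0, 0, 0.03, 0, 0, 0, 1],
    [0, 0, 0.02, 0, 0, 0, 1],
    [0, 0, 0.012, 0, 0, 0, 1],
    [0, 0, 0, 0, 0, 0, 1],
    [0, 0, 0, 0, 0, 0, 0],
    [0, 0, 0, 0, 0, 0, 0],
    [0, 0, 0, 0, 0, 0, 0],
    [0, 0, 0, 0, 0, 0, 0],
    [0, 0, 0, 0, 0, 0, 0]
  ]
}}

```text
t: 15.1
tool_pos: [523.3, 392.8, 32.0]
tool_rot: [-0.032, 1.0, 0.001, 0.001]
force: [0.4, 0.5, 6.5]
gripper_width: 0.623
```

Request:
{"method": "arm_command", "body": {
  "targets": [
    [0, 0, -0.01, 0, 0, 0, 0],
    [0, 0, -0.02, 0, 0, 0, 0],
    [0, 0, -0.03, 0, 0, 0, 0],
    [0, 0, -0.03, 0, 0, 0, 0],
    [0, 0, -0.03, 0, 0, 0, 0],
    [0, 0, 0, 0, 0, 0, 0],
    [0, 0, 0, 0, 0, 0, 0]
  ]
}}

```text
t: 15.8
tool_pos: [522.5, 392.4, 151.5]
tool_rot: [-0.032, 1.0, 0.001, 0.001]
force: [-0.8, -0.0, -1.3]
gripper_width: 0.618
```

```bash
python3 - <<'E'
from h import *
x,y=dr(-78,76); goto(x,y,150,94.1)
E
```

```text
t 15.8 pos [522.5 392.4 151.5] w 0.618 F [-0.8 -0.  -1.3] q7 0.86
rotvec [ 0.001   0.0014 -0.0083] then shift_mm(tool) [ -30.5 -302.4    1.5] rows@8.5deg 0.1
```

Request:
{"method": "arm_command", "body": {
  "targets": [
    [-0.0035, -0.034, 0, 0, 0, 0, 0],
    [-0.0035, -0.034, 0, 0, 0, 0, 0],
    [-0.0035, -0.034, 0, 0, 0, 0, 0],
    [-0.0035, -0.034, 0, 0, 0, 0, 0],
    [-0.0035, -0.034, 0, 0, 0, 0, 0],
    [-0.0035, -0.034, 0, 0, 0, 0, 0],
    [-0.0035, -0.034, 0, 0, 0, 0, 0],
    [-0.0035, -0.034, 0, 0, 0, -0.008, 0],
    [-0.003, -0.03, 0, 0, 0, 0, 0],
    [0, 0, 0, 0, 0, 0, 0],
    [0, 0, 0, 0, 0, 0, 0],
    [0, 0, 0, 0, 0, 0, 0]
  ]
}}

```text
t: 17.0
tool_pos: [571.7, 94.3, 149.6]
tool_rot: [-0.036, 0.999, 0.001, -0.001]
force: [-0.1, 1.0, -0.8]
gripper_width: 0.622
```

```bash
python3 - <<'E'
from h import *
c=cap("wrist"); save(c,"w8")
x,y=dr(-78,75.5); goto(x,y,55,94.1)
E
```

```text
t 17.05 pos [571.9  94.6 149.8] w 0.62 F [-0.1 -0.1 -0.6] q7 1.3
rotvec [ 0.001  -0.0012  0.002 ] then shift_mm(tool) [-2.5 -2.4 94.8] rows@8.5deg 0.0
```

View pics/w8.png

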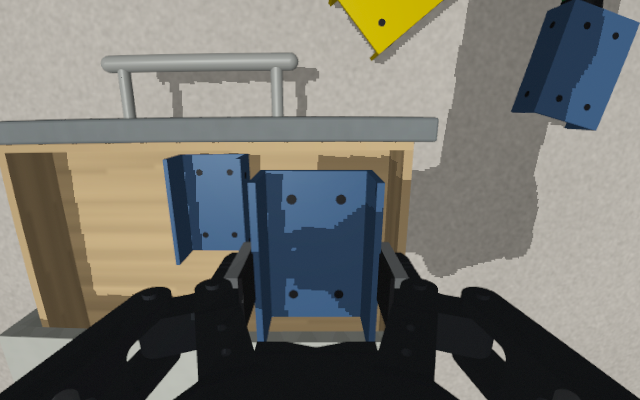

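Request:
{"method": "arm_command", "body": {
  "targets": [
    [-0.0025, -0.0025, 0.02, 0, 0, 0, 0],
    [0, 0, 0.03, 0, 0, 0, 0],
    [0, 0, 0.025, 0, 0, 0, 0],
    [0, 0, 0.015, 0, 0, 0, 0],
    [0, 0, 0.004, 0, 0, 0, 0],
    [0, 0, 0, 0, 0, 0, 0],
    [0, 0, 0, 0, 0, 0, 0]
  ]
}}

```text
t: 17.75
tool_pos: [576.0, 91.0, 57.3]
tool_rot: [-0.036, 0.999, 0.0, 0.001]
force: [0.7, 0.4, -0.5]
gripper_width: 0.622
```

```bash
python3 - <<'E'
from h import *
st(); x,y=dr(-78,75.5); goto(x,y,54,94.1)
E
```

```text
{'t': 17.75, 'tool_pos': [576.011, 90.953, 57.263], 'tool_rot': [-0.036, 0.999, 0.0, 0.001], 'force': [0.701, 0.374, -0.526], 'gripper_width': 0.622, 'qpos': [-0.131, 0.808, -0.116, 1.847, 0.177, 0.494, 1.274]}
t 17.75 pos [576.   91.   57.3] w 0.622 F [ 0.7  0.4 -0.5] q7 1.27
rotvec [ 0.0004  0.0018 -0.    ] then shift_mm(tool) [1.4 1.6 3.3] rows@8.5deg 0.0
```

Request:
{"method": "arm_command", "body": {
  "targets": [
    [0, 0.001, 0.0035, 0, 0, 0, 0],
    [0, 0, 0, 0, 0, 0, 0],
    [0, 0, 0, 0, 0, 0, 0.74],
    [0, 0, 0, 0, 0, 0, 0.74],
    [0, 0, 0, 0, 0, 0, 0.74],
    [0, 0, -0.015, 0, 0, 0, 0.74],
    [0, 0, -0.025, 0, 0, 0, 0.74],
    [0, 0, -0.03, 0, 0, 0, 0.8],
    [0, 0, -0.03, 0, 0, 0, 0.8],
    [0, 0, -0.03, 0, 0, 0, 1],
    [0, 0, 0, 0, 0, 0, 1]
  ]
}}

```text
t: 18.85
tool_pos: [577.9, 92.1, 188.0]
tool_rot: [-0.036, 0.999, 0.001, 0.004]
force: [1.1, 0.3, 0.3]
gripper_width: 1.002
```

```bash
python3 - <<'E'
from h import *
c=cap("wrist"); save(c,"w9"); print("wrist")
for ce,s,r,P in blobs(c): n=norm(r); print(ce.round(0),s[4],n,np.percentile(P[:,2],[2,50,98]).round(1),tod(n[:2]).round(1))
c=cap("top");print("top")
for ce,s,r,P in blobs(c): n=norm(r); print(ce.round(0),s[4],n,np.percentile(P[:,2],[2,50,98]).round(1))
goto(453.5,-303.5,180,102.7)
E
```

```text
wrist
[547.  60.] 7867 (453.2, 283.0, 84.6, 55.9, -10.0) [ 3.1 29.3 31. ] [-185.4  274.3]
[226. 183.] 5919 (579.8, 15.1, 79.0, 54.0, 4.5) [23.2 25.  52.1] [-78.3  -2. ]
[315. 183.] 5477 (575.1, 91.2, 78.8, 53.3, 4.0) [23.1 24.7 52.1] [-77.5  74.2]
top
[303. 192.] 575 (577.5, 13.9, 77.7, 51.3, 3.7) [20.8 25.3 53.3]
[430. 238.] 698 (452.7, -303.2, 78.3, 54.0, 12.3) [-0.7  4.6 32.5]
[195. 243.] 751 (452.5, 282.6, 79.1, 55.3, -9.4) [ 6.4 29.5 35.1]
t 18.95 pos [575.5  91.5 184.2] w 0.998 F [0.4 1.  0.6] q7 1.31
rotvec [ 1.000e-04  2.100e-03 -1.506e-01] then shift_mm(tool) [ 205.8 -358.5    4.2] rows@8.5deg 1.0
```

View pics/w9.png

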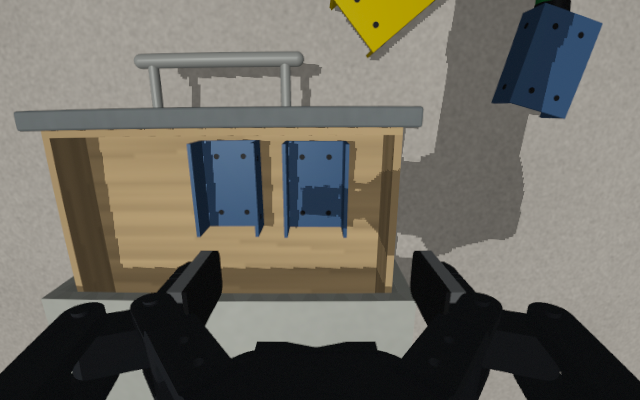

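Request:
{"method": "arm_command", "body": {
  "targets": [
    [0, 0, 0, 0, 0, -0.075, 1],
    [0, 0, 0, 0, 0, -0.075, 1],
    [0.023, -0.04, 0, 0, 0, 0, 1],
    [0.023, -0.04, 0, 0, 0, 0, 1],
    [0.023, -0.04, 0, 0, 0, 0, 1],
    [0.023, -0.04, 0, 0, 0, 0, 1],
    [0.023, -0.04, 0, 0, 0, 0, 1],
    [0.023, -0.04, 0, 0, 0, 0, 1],
    [0.023, -0.04, 0.01, 0, 0, 0, 1],
    [0.023, -0.04, 0.01, 0, 0, 0, 1],
    [0.022, -0.039, 0.01, 0, 0, 0, 1],
    [0, 0, 0, 0, 0, 0, 1]
  ]
}}

```text
t: 20.15
tool_pos: [447.6, -311.1, 150.3]
tool_rot: [-0.105, 0.994, -0.001, -0.003]
force: [-0.2, -1.7, -0.5]
gripper_width: 1.003
```

```bash
python3 - <<'E'
from h import *
c=cap("wrist"); c=cap("wrist"); c=cap("wrist"); save(c,"w10")
for ce,s,r,P in blobs(c): n=norm(r); print(ce.round(0),s[4],n,np.percentile(P[:,2],[2,50,98]).round(1))
goto(453.5,-304,29,102.7)
E
```

```text
[318. 198.] 5988 (455.3, -300.4, 80.1, 56.9, 11.9) [ 1.1  2.7 30.1]
t 20.3 pos [ 452.5 -303.1  151.9] w 0.997 F [-0.5  1.1  1.1] q7 2.11
rotvec [ 0.0022 -0.001  -0.0006] then shift_mm(tool) [ -0.8  -1.1 122.9] rows@8.5deg 0.0
```

View pics/w10.png

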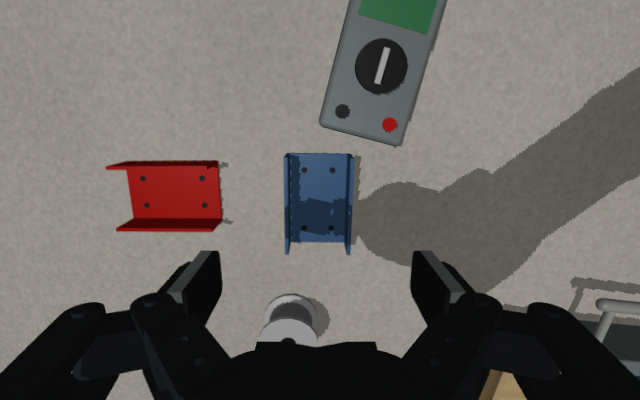

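Request:
{"method": "arm_command", "body": {
  "targets": [
    [-0.0015, 0, 0.03, 0, 0, 0, 1],
    [0, 0, 0.03, 0, 0, 0, 1],
    [0, 0, 0.03, 0, 0, 0, 1],
    [0, 0, 0.02, 0, 0, 0, 1],
    [0, 0, 0.012, 0, 0, 0, 1],
    [0, 0, 0, 0, 0, 0, 1],
    [0, 0, 0, 0, 0, 0, 0],
    [0, 0, 0, 0, 0, 0, 0],
    [0, 0, 0, 0, 0, 0, 0],
    [0, 0, 0, 0, 0, 0, 0],
    [0, 0, 0, 0, 0, 0, 0]
  ]
}}

```text
t: 21.4
tool_pos: [455.3, -304.0, 32.2]
tool_rot: [-0.11, 0.994, -0.001, 0.001]
force: [-0.0, 1.2, 6.5]
gripper_width: 0.616
```

Request:
{"method": "arm_command", "body": {
  "targets": [
    [0, 0, -0.01, 0, 0, 0, 0],
    [0, 0, -0.02, 0, 0, 0, 0],
    [0, 0, -0.03, 0, 0, 0, 0],
    [0, 0, -0.03, 0, 0, 0, 0],
    [0, 0, -0.03, 0, 0, 0, 0],
    [0, 0, 0, 0, 0, 0, 0],
    [0, 0, 0, 0, 0, 0, 0]
  ]
}}

```text
t: 22.1
tool_pos: [454.4, -304.0, 151.8]
tool_rot: [-0.11, 0.994, -0.001, 0.001]
force: [-0.6, 0.9, -1.2]
gripper_width: 0.624
```

```bash
python3 - <<'E'
from h import *
x,y=dr(-78,-80); goto(x,y,150,94.1)
E
```

```text
t 22.1 pos [ 454.4 -304.   151.8] w 0.624 F [-0.6  0.9 -1.2] q7 2.11
rotvec [-0.0013  0.0012  0.1492] then shift_mm(tool) [-148.2  231.4    1.8] rows@8.5deg 1.0
```

Request:
{"method": "arm_command", "body": {
  "targets": [
    [0, 0, 0, 0, 0, 0.075, 0],
    [0, 0, 0, 0, 0, 0.074, 0],
    [-0.0185, 0.029, 0, 0, 0, 0, 0],
    [-0.0185, 0.029, 0, 0, 0, 0, 0],
    [-0.0185, 0.029, 0, 0, 0, 0, 0],
    [-0.0185, 0.029, 0, 0, 0, 0, 0],
    [-0.0185, 0.029, 0, 0, 0, 0, 0],
    [-0.0185, 0.029, 0, 0, 0, 0, 0],
    [-0.0185, 0.029, 0, 0, 0, 0, 0],
    [-0.0185, 0.029, 0, 0, 0, 0, 0],
    [0, 0, 0, 0, 0, 0, 0],
    [0, 0, 0, 0, 0, 0, 0]
  ]
}}

```text
t: 23.3
tool_pos: [584.4, -60.6, 149.3]
tool_rot: [-0.037, 0.999, 0.0, -0.002]
force: [-0.2, -1.4, -0.6]
gripper_width: 0.617
```

```bash
python3 - <<'E'
from h import *
c=cap("wrist"); c=cap("wrist"); save(c,"w11")
x,y=dr(-78,-80); goto(x,y,55,94.1)
E
```

```text
t 23.4 pos [584.  -63.1 149.8] w 0.615 F [ 0.3 -1.1  0.2] q7 1.56
rotvec [-0.0009 -0.0029 -0.0009] then shift_mm(tool) [-1.7  0.3 94.8] rows@8.5deg 0.0
```

View pics/w11.png

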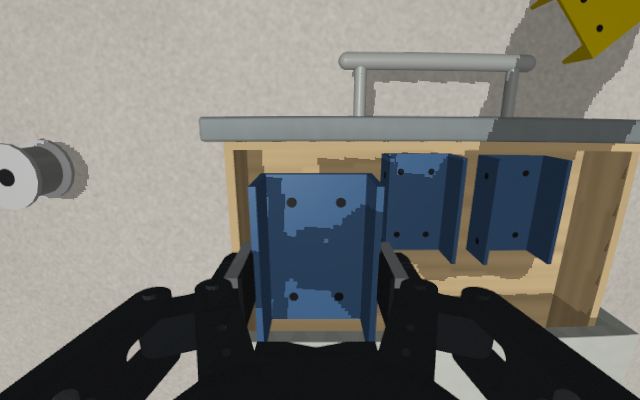

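Request:
{"method": "arm_command", "body": {
  "targets": [
    [0, -0.0005, 0.02, 0, 0, 0, 0],
    [0, 0, 0.03, 0, 0, 0, 0],
    [0, 0, 0.025, 0, 0, 0, 0],
    [0, 0, 0.015, 0, 0, 0, 0],
    [0, 0, 0.004, 0, 0, 0, 0],
    [0, 0, 0, 0, 0, 0, 0],
    [0, 0, 0, 0, 0, 0, 0]
  ]
}}

```text
t: 24.1
tool_pos: [586.1, -62.4, 57.8]
tool_rot: [-0.036, 0.999, -0.0, 0.001]
force: [0.6, 0.1, -0.0]
gripper_width: 0.615
```

```bash
python3 - <<'E'
from h import *
st(); x,y=dr(-78,-80); goto(x,y,54.2,94.1)
E
```

```text
{'t': 24.1, 'tool_pos': [586.073, -62.415, 57.764], 'tool_rot': [-0.036, 0.999, -0.0, 0.001], 'force': [0.553, 0.065, -0.03], 'gripper_width': 0.615, 'qpos': [0.133, 0.813, -0.119, 1.829, 0.178, 0.508, 1.538]}
t 24.1 pos [586.1 -62.4  57.8] w 0.615 F [ 0.6  0.1 -0. ] q7 1.54
rotvec [-0.0003  0.0017  0.0002] then shift_mm(tool) [ 0.4 -0.2  3.6] rows@8.5deg 0.0
```

Request:
{"method": "arm_command", "body": {
  "targets": [
    [0, 0, 0.0038, 0, 0, 0, 0],
    [0, 0, 0, 0, 0, 0, 0],
    [0, 0, 0, 0, 0, 0, 0.75],
    [0, 0, 0, 0, 0, 0, 0.75],
    [0, 0, 0, 0, 0, 0, 0.75],
    [0, 0, -0.015, 0, 0, 0, 0.75],
    [0, 0, -0.025, 0, 0, 0, 0.75],
    [0, 0, -0.03, 0, 0, 0, 0.8],
    [0, 0, -0.03, 0, 0, 0, 0.8],
    [0, 0, -0.03, 0, 0, 0, 1],
    [0, 0, 0, 0, 0, 0, 1]
  ]
}}

```text
t: 25.2
tool_pos: [588.2, -62.2, 188.3]
tool_rot: [-0.036, 0.999, -0.0, 0.004]
force: [1.5, -0.3, 0.3]
gripper_width: 0.997
```

```bash
python3 - <<'E'
from h import *
c=cap("wrist"); c=cap("wrist"); save(c,"w12"); print("wrist")
for ce,s,r,P in blobs(c): n=norm(r); print(ce.round(0),s[4],n,np.percentile(P[:,2],[2,50,98]).round(1),tod(n[:2]).round(1))
c=cap("top");print("top")
for ce,s,r,P in blobs(c): n=norm(r); print(ce.round(0),s[4],n,np.percentile(P[:,2],[2,50,98]).round(1))
goto(453.5,283,180,80.3)
E
```

```text
wrist
[316. 187.] 5486 (587.0, -62.5, 79.0, 53.0, 4.1) [23.1 24.7 52. ] [-76.7 -79.9]
[408. 187.] 6034 (580.2, 14.6, 79.5, 54.7, 4.5) [23.2 24.9 52. ] [-77.9  -2.5]
[493. 189.] 6691 (575.5, 90.2, 79.8, 55.3, 3.7) [23.2 26.7 52. ] [-77.2  73.2]
top
[271. 193.] 672 (573.1, 89.4, 77.3, 51.7, 3.9) [20.5 25.6 53.6]
[301. 193.] 547 (577.7, 13.8, 78.0, 50.5, 4.4) [20.4 25.2 52.8]
[195. 243.] 753 (452.4, 281.3, 79.0, 56.1, -10.5) [ 7.8 29.6 34.2]
t 25.35 pos [584.9 -62.1 183.2] w 0.999 F [-1.  -0.3  0.8] q7 1.57
rotvec [-1.000e-04 -2.000e-04  2.414e-01] then shift_mm(tool) [187.7 318.1   3.2] rows@8.5deg 1.6
```

View pics/w12.png

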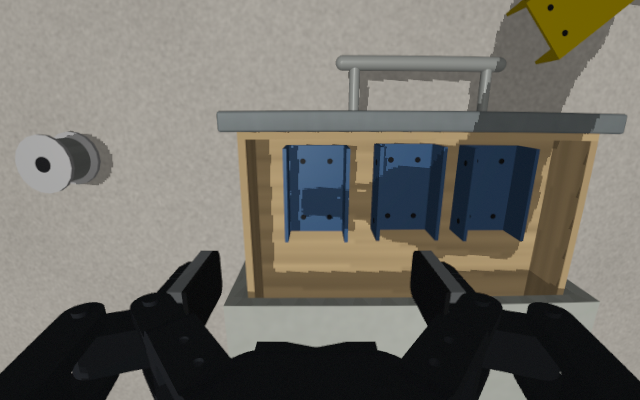

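Request:
{"method": "arm_command", "body": {
  "targets": [
    [0, 0, 0, 0, 0, 0.12, 1],
    [0, 0, 0, 0, 0, 0.12, 1],
    [0.021, 0.0355, 0, 0, 0, 0, 1],
    [0.021, 0.0355, 0, 0, 0, 0, 1],
    [0.021, 0.0355, 0, 0, 0, 0, 1],
    [0.021, 0.0355, 0, 0, 0, 0, 1],
    [0.021, 0.0355, 0, 0, 0, 0, 1],
    [0.021, 0.0355, 0, 0, 0, 0, 1],
    [0.021, 0.0355, 0.01, 0, 0, 0, 1],
    [0.021, 0.0355, 0.01, 0, 0, 0, 1],
    [0.02, 0.0345, 0.01, 0, 0, 0, 1],
    [0, 0, 0, 0, 0, 0, 1]
  ]
}}

```text
t: 26.55
tool_pos: [448.4, 289.5, 150.8]
tool_rot: [0.079, 0.997, 0.001, -0.003]
force: [-0.3, -0.3, 0.6]
gripper_width: 0.999
```

Request:
{"method": "arm_command", "body": {
  "targets": [
    [0, 0, 0, 0, 0, 0, 1],
    [0, 0, 0, 0, 0, 0, 1]
  ]
}}

```text
t: 26.75
tool_pos: [453.4, 281.7, 152.4]
tool_rot: [0.085, 0.996, -0.001, -0.0]
force: [-0.1, -0.8, 0.2]
gripper_width: 1.0
```

```bash
python3 - <<'E'
from h import *
c=cap("wrist"); save(c,"w13")
for ce,s,r,P in blobs(c):
    n=norm(r); print(ce.round(0),s[4],n,np.percentile(P[:,2],[2,50,98]).round(1)); t=P[P[:,2]>26]; print(norm(cv2.minAreaRect(t[:,:2].astype(np.float32))))
goto(454,283,30,80.3)
E
```

```text
[320. 200.] 6491 (455.5, 283.7, 80.2, 53.2, -9.9) [28.  29.5 30.8]
(455.5, 283.7, 80.1, 53.2, -9.9)
[127. 385.] 762 (603.9, 63.8, 42.6, 28.4, -85.4) [23.5 30.9 50.7]
(610.3, 62.5, 39.3, 19.6, -42.6)
t 26.8 pos [453.8 281.5 152.7] w 0.997 F [-0.3 -0.2 -0.4] q7 0.74
rotvec [-0.0015 -0.0001 -0.0011] then shift_mm(tool) [  0.    1.5 122.7] rows@8.5deg 0.0
```

View pics/w13.png

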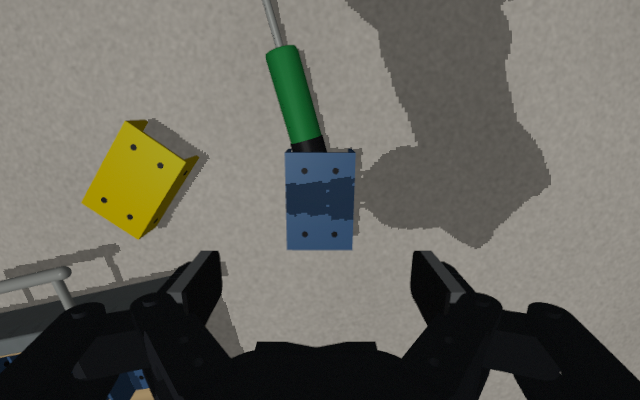

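Request:
{"method": "arm_command", "body": {
  "targets": [
    [-0.001, 0.002, 0.03, 0, 0, 0, 1],
    [0, 0, 0.03, 0, 0, 0, 1],
    [0, 0, 0.03, 0, 0, 0, 1],
    [0, 0, 0.02, 0, 0, 0, 1],
    [0, 0, 0.01, 0, 0, 0, 1],
    [0, 0, 0, 0, 0, 0, 1],
    [0, 0, 0, 0, 0, 0, 0],
    [0, 0, 0, 0, 0, 0, 0],
    [0, 0, 0, 0, 0, 0, 0],
    [0, 0, 0, 0, 0, 0, 0],
    [0, 0, 0, 0, 0, 0, 0]
  ]
}}

```text
t: 27.9
tool_pos: [455.3, 285.4, 34.5]
tool_rot: [0.084, 0.996, 0.001, 0.001]
force: [0.0, -1.1, 5.9]
gripper_width: 0.621
```

Request:
{"method": "arm_command", "body": {
  "targets": [
    [0, 0, -0.01, 0, 0, 0, 0],
    [0, 0, -0.02, 0, 0, 0, 0],
    [0, 0, -0.03, 0, 0, 0, 0],
    [0, 0, -0.03, 0, 0, 0, 0],
    [0, 0, -0.03, 0, 0, 0, 0],
    [0, 0, 0, 0, 0, 0, 0],
    [0, 0, 0, 0, 0, 0, 0]
  ]
}}

```text
t: 28.6
tool_pos: [454.7, 285.3, 154.2]
tool_rot: [0.084, 0.996, 0.001, 0.001]
force: [0.4, -0.1, -0.4]
gripper_width: 0.618
```

```bash
python3 - <<'E'
from h import *
c=cap("wrist"); save(c,"w14"); c=cap("top"); save(c,"t14",(120,150,360,330),3)
x,y=dr(-78,36); goto(x,y,155,94.1)
E
```

```text
t 28.7 pos [453.8 284.7 152.5] w 0.619 F [-0.1  0.3 -0.8] q7 0.74
rotvec [-0.0008 -0.0012 -0.2393] then shift_mm(tool) [-106.7 -240.    -2.5] rows@8.5deg 1.6
```

View pics/w14.png

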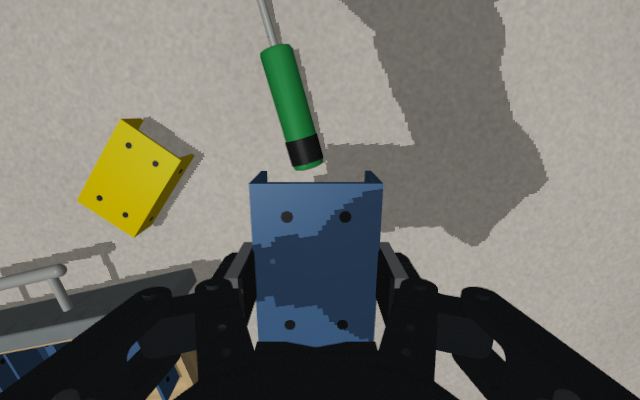

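View pics/t14.png

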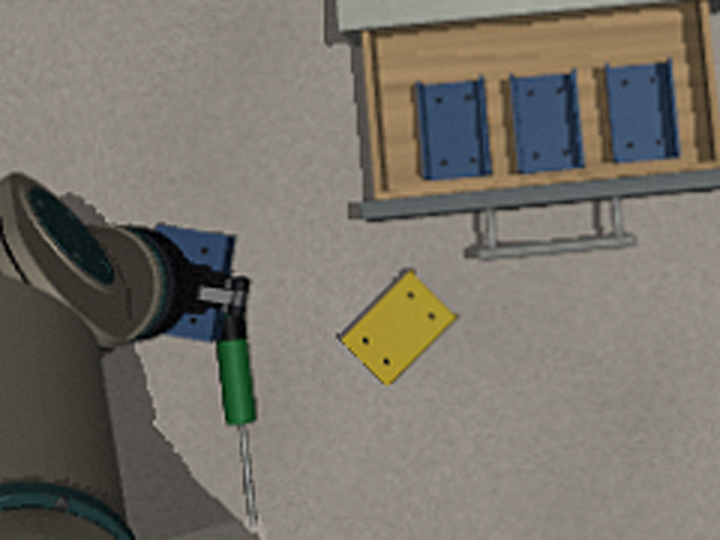

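Request:
{"method": "arm_command", "body": {
  "targets": [
    [0, 0, 0, 0, 0, -0.12, 0],
    [0, 0, 0, 0, 0, -0.12, 0],
    [-0.0135, -0.03, 0, 0, 0, 0, 0],
    [-0.0135, -0.03, 0, 0, 0, 0, 0],
    [-0.0135, -0.03, 0, 0, 0, 0, 0],
    [-0.0135, -0.03, 0, 0, 0, 0, 0],
    [-0.0135, -0.03, 0, 0, 0, 0, 0],
    [-0.0135, -0.03, 0, 0, 0, 0, 0],
    [-0.0135, -0.03, 0, 0, 0, 0, 0],
    [-0.0125, -0.03, 0, 0, 0, 0, 0],
    [0, 0, 0, 0, 0, 0, 0],
    [0, 0, 0, 0, 0, 0, 0]
  ]
}}

```text
t: 29.9
tool_pos: [577.7, 52.5, 151.5]
tool_rot: [-0.035, 0.999, -0.0, -0.001]
force: [-0.8, 0.3, -1.2]
gripper_width: 0.617
```

```bash
python3 - <<'E'
from h import *
c=cap("wrist"); c=cap("wrist"); c=cap("wrist"); save(c,"w15")
x,y=dr(-78,35.5); goto(x,y,60,94.1)
c=cap("top"); save(c,"t15",(215,120,375,220),4.5)
for ce,s,r,P in blobs(c): n=norm(r); print(ce.round(0),s[4],n,np.percentile(P[:,2],[2,50,98]).round(1),tod(n[:2]).round(1))
E
```

```text
t 30.05 pos [577.5  55.1 152.3] w 0.621 F [-0.7  0.3 -0.5] q7 1.36
rotvec [ 0.001  -0.0018  0.0029] then shift_mm(tool) [ 0.3 -2.6 92.3] rows@8.5deg 0.0
[334. 187.] 670 (585.0, -63.0, 77.9, 52.2, 3.7) [20.2 25.3 52.6] [-78.7 -80.3]
```

View pics/w15.png

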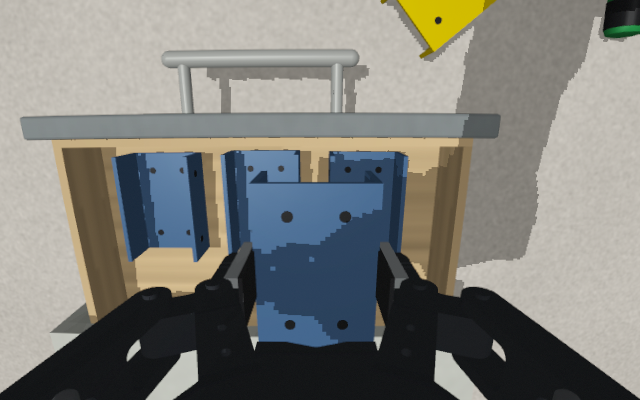

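View pics/t15.png

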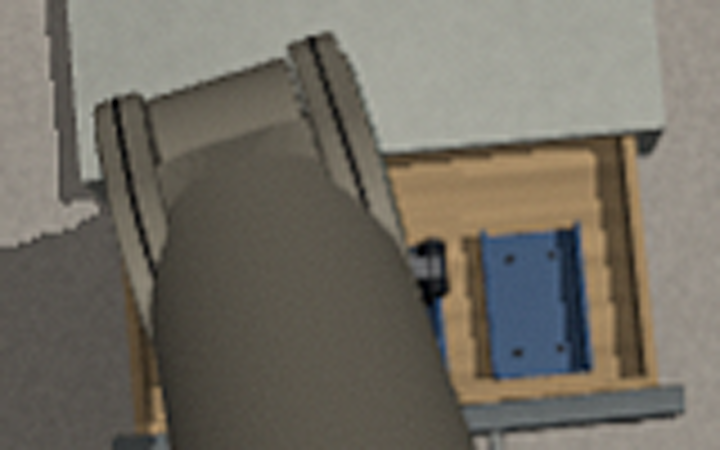

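Request:
{"method": "arm_command", "body": {
  "targets": [
    [0, -0.0025, 0.02, 0, 0, 0, 0],
    [0, 0, 0.02, 0, 0, 0, 0],
    [0, 0, 0.02, 0, 0, 0, 0],
    [0, 0, 0.015, 0, 0, 0, 0],
    [0, 0, 0.01, 0, 0, 0, 0],
    [0, 0, 0.003, 0, 0, 0, 0],
    [0, 0, 0, 0, 0, 0, 0]
  ]
}}

```text
t: 30.8
tool_pos: [578.7, 51.3, 64.9]
tool_rot: [-0.036, 0.999, 0.0, -0.0]
force: [-1.1, -0.0, -0.3]
gripper_width: 0.615
```

```bash
python3 - <<'E'
from h import *
c=cap("wrist"); save(c,"w16")
x,y=dr(-78,35.5); goto(x,y,59.5,94.1)
E
```

```text
t 30.85 pos [579.   51.2  65.3] w 0.621 F [ 0.2 -0.6 -1.6] q7 1.33
rotvec [0.0001 0.0006 0.0009] then shift_mm(tool) [1.5 1.4 5.8] rows@8.5deg 0.0
```

View pics/w16.png

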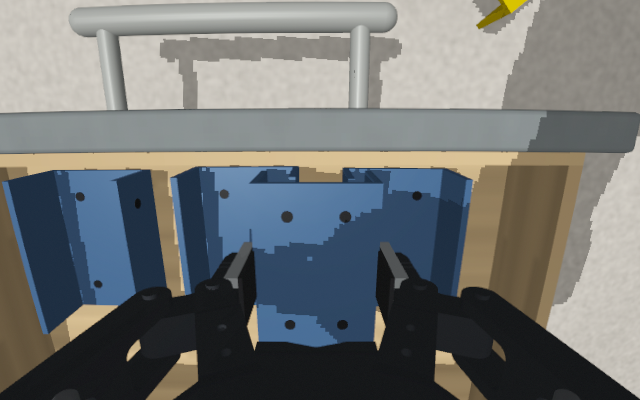

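Request:
{"method": "arm_command", "body": {
  "targets": [
    [0, 0, 0.003, 0, 0, 0, 0],
    [0, 0, 0.0025, 0, 0, 0, 0],
    [0, 0, 0, 0, 0, 0, 0],
    [0, 0, 0, 0, 0, 0, 0.73],
    [0, 0, 0, 0, 0, 0, 0.73],
    [0, 0, 0, 0, 0, 0, 0.73],
    [0, 0, -0.015, 0, 0, 0, 0.73],
    [0, 0, -0.025, 0, 0, 0, 0.73],
    [0, 0, -0.03, 0, 0, 0, 0.8],
    [0, 0, -0.03, 0, 0, 0, 0.8],
    [0, 0, -0.03, 0, 0, 0, 0.3],
    [0, 0, 0, 0, 0, 0, 0.3]
  ]
}}

```text
t: 32.05
tool_pos: [581.6, 51.5, 194.9]
tool_rot: [-0.036, 0.999, 0.0, 0.005]
force: [0.3, -0.2, -0.2]
gripper_width: 0.474
```

```bash
python3 - <<'E'
from h import *
c=cap("wrist"); c=cap("wrist"); save(c,"w17")
W=cloud(c); D=tod(W)
m=bluemask(c)>0
# webs of down at z~55
t=m&(abs(W[...,2]-55)<2.2); 
for zz in (21,25,27,30,50,52,55,58): print(zz,(m&(abs(W[...,2]-zz)<1)).sum())
n,l,s,ce=cv2.connectedComponentsWithStats(t.astype(np.uint8)); i=1+np.argmax(s[1:,4]); P=W[l==i]; print(norm(cv2.minAreaRect(P[:,:2].astype(np.float32))),np.median(P[:,2]),tod(cv2.minAreaRect(P[:,:2].astype(np.float32))[0]))
# tilt of web
A=np.c_[P[:,:2]-P[:,:2].mean(0),np.ones(len(P))]; print(np.linalg.lstsq(A,P[:,2],rcond=None)[0])
c=cap("side"); save(c,"s17",(230,130,430,270),4)
goto(*dr(-182.5,0),180,4.1)
E
```

```text
21 0
25 6882
27 338
30 229
50 529
52 952
55 4384
58 2
(578.8, 50.1, 79.0, 54.2, 4.1) 54.48065417034775 [-76.80311634  32.96708817]
[-5.97599437e-04  4.91368052e-04  5.44857591e+01]
t 32.2 pos [578.3  50.9 189.8] w 0.301 F [ 0.   0.4 -0.6] q7 1.37
rotvec [-1.0000e-04 -1.0000e-04 -1.5702e+00] then shift_mm(tool) [ 33.8 105.3   9.8] rows@8.5deg 10.6
```

View pics/w17.png

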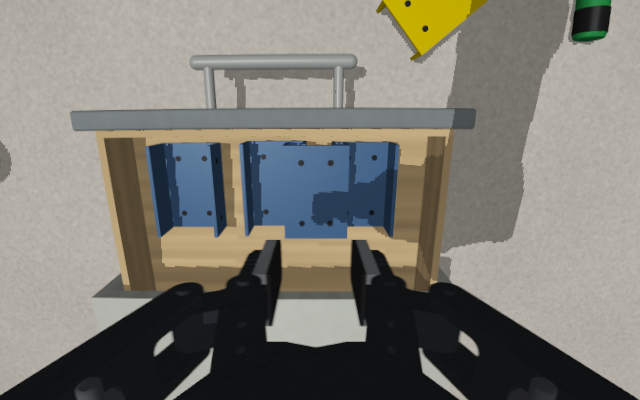

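View pics/s17.png

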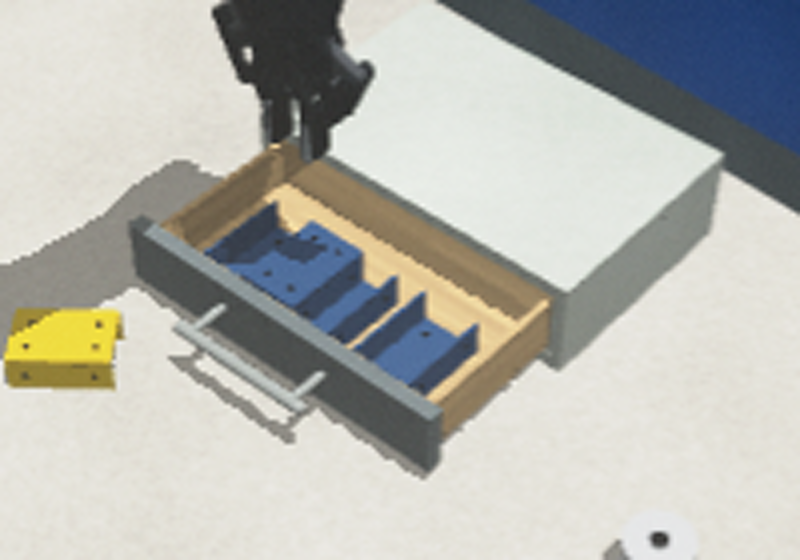

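Request:
{"method": "arm_command", "body": {
  "targets": [
    [0, 0, 0, 0, 0, 0.1428, 0.3],
    [0, 0, 0, 0, 0, 0.1428, 0.3],
    [0, 0, 0, 0, 0, 0.1428, 0.3],
    [0, 0, 0, 0, 0, 0.1428, 0.3],
    [0, 0, 0, 0, 0, 0.1428, 0.3],
    [0, 0, 0, 0, 0, 0.1428, 0.3],
    [0, 0, 0, 0, 0, 0.1428, 0.3],
    [0, 0, 0, 0, 0, 0.1428, 0.3],
    [0, 0, 0, 0, 0, 0.1428, 0.3],
    [0, 0, 0, 0, 0, 0.1428, 0.3],
    [0, 0, 0, 0, 0, 0.1428, 0.3]
  ]
}}

```text
t: 33.3
tool_pos: [577.6, 50.9, 188.2]
tool_rot: [0.683, 0.73, -0.001, -0.001]
force: [-0.0, -0.1, -0.1]
gripper_width: 0.302
```

```bash
python3 - <<'E'
from h import *
goto(*dr(-182.5,0),140,4.1)
E
```

```text
t 33.3 pos [577.6  50.9 188.2] w 0.302 F [-0.  -0.1 -0.1] q7 0.15
rotvec [-0.003   0.0004 -0.0052] then shift_mm(tool) [ -33.9 -104.6   48.2] rows@8.5deg 0.0
```

Request:
{"method": "arm_command", "body": {
  "targets": [
    [-0.011, -0.035, 0, 0, 0, 0, 0.3],
    [-0.011, -0.035, 0, 0, 0, 0, 0.3],
    [-0.012, -0.034, 0.02, 0, 0, -0.005, 0.3],
    [0, 0, 0.025, 0, 0, 0, 0.3],
    [0, 0, 0, 0, 0, 0, 0.3],
    [0, 0, 0, 0, 0, 0, 0.3],
    [0, 0, 0, 0, 0, 0, 0.3]
  ]
}}

```text
t: 34.0
tool_pos: [478.6, 9.9, 145.0]
tool_rot: [0.679, 0.734, 0.0, 0.001]
force: [0.6, 0.4, 0.4]
gripper_width: 0.301
```

```bash
python3 - <<'E'
from h import *
c=cap("wrist"); save(c,"w18"); W=cloud(c)
for v in (160,200,220,240,260):
    r=[u for u in range(290,350) if 46<W[v,u,2]<56]
    if r: print(v,r[0],r[-1],W[v,r].mean(0).round(1),tod(W[v,r].mean(0)).round(1))
goto(*dr(-182.5,0),50,4.1)
E
```

```text
160 306 321 [474.9  46.   50.7] [-180.7   36.3]
200 306 321 [477.   18.3  50.9] [-180.6    8.5]
220 306 320 [477.8   3.6  50.8] [-180.9   -6.2]
240 306 320 [478.9 -11.4  51.1] [-180.8  -21.2]
260 306 320 [480.1 -27.3  50.8] [-180.7  -37.2]
t 34.05 pos [478.6   9.9 145.1] w 0.299 F [-0.   0.4 -0.6] q7 0.26
rotvec [0.0017 0.0001 0.0063] then shift_mm(tool) [-0.  -2.9 95.1] rows@8.5deg 0.0
```

View pics/w18.png

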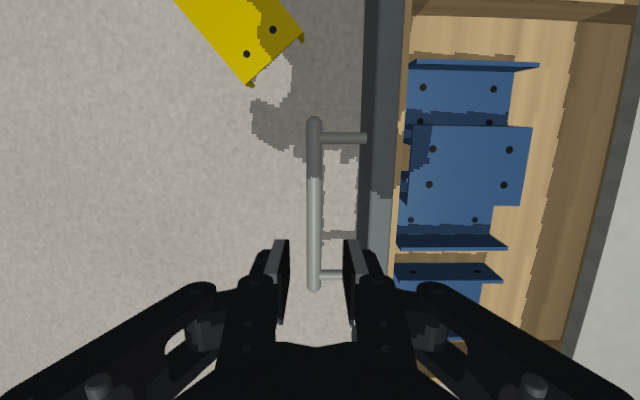

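Request:
{"method": "arm_command", "body": {
  "targets": [
    [0, -0.0015, 0.03, 0, 0, 0, 0.3],
    [0, 0, 0.03, 0, 0, 0, 0.3],
    [0, 0, 0.022, 0, 0, 0, 0.3],
    [0, 0, 0.012, 0, 0, 0, 0.3],
    [0, 0, 0, 0, 0, 0, 0.3],
    [0, 0, 0, 0, 0, 0, 0.0],
    [0, 0, 0, 0, 0, 0, 0.0],
    [0, 0, 0, 0, 0, 0, 0.0],
    [0, 0, 0, 0, 0, 0, 0.0]
  ]
}}

```text
t: 34.95
tool_pos: [477.2, 9.7, 51.4]
tool_rot: [0.679, 0.734, 0.001, 0.001]
force: [0.9, -0.1, 6.1]
gripper_width: 0.109
```

```bash
python3 - <<'E'
from h import *
c=cap("top"); save(c,"t19",(215,60,375,260),3)
goto(*dr(-42,0),52,4.1)
E
```

```text
t 35.0 pos [477.3   9.7  51.4] w 0.11 F [0.9 0.9 6.4] q7 0.33
rotvec [0.0028 0.     0.0058] then shift_mm(tool) [ 1.00e-01  1.39e+02 -6.00e-01] rows@8.5deg 0.0
```

Request:
{"method": "arm_command", "body": {
  "targets": [
    [0, 0.005, 0, 0, 0, 0, 0],
    [0, 0.01, 0, 0, 0, 0, 0],
    [0, 0.012, 0, 0, 0, 0, 0],
    [0, 0.014, 0, 0, 0, 0, 0],
    [0, 0.014, 0, 0, 0, 0, 0],
    [0, 0.014, 0, 0, 0, 0, 0],
    [0, 0.014, 0, 0, 0, 0, 0],
    [0, 0.014, 0, 0, 0, 0, 0],
    [0, 0.012, 0, 0, 0, 0, 0],
    [0, 0.01, 0, 0, 0, 0, 0],
    [0, 0.005, 0, 0, 0, 0, 0],
    [0, 0, 0, 0, 0, 0, 0]
  ]
}}

```text
t: 36.2
tool_pos: [601.2, 18.9, 51.4]
tool_rot: [0.679, 0.734, 0.001, 0.001]
force: [1.4, -0.1, 5.1]
gripper_width: 0.105
```

Request:
{"method": "arm_command", "body": {
  "targets": [
    [0, 0.004, 0, 0, 0, 0, 0],
    [0, 0.004, 0, 0, 0, 0, 0],
    [0, 0, 0, 0, 0, 0, 0]
  ]
}}

```text
t: 36.5
tool_pos: [608.6, 19.5, 51.5]
tool_rot: [0.679, 0.734, 0.001, 0.001]
force: [1.1, 0.9, 5.0]
gripper_width: 0.108
```

```bash
python3 - <<'E'
from h import *
c=cap("side"); save(c,"s20",(230,110,430,250),4)
st(); goto(*dr(-42,0),52,4.1)
E
```

```text
{'t': 36.55, 'tool_pos': [608.61, 19.453, 51.449], 'tool_rot': [0.679, 0.734, 0.001, 0.001], 'force': [2.089, -0.287, 5.398], 'gripper_width': 0.106, 'qpos': [-0.203, 0.851, 0.204, 1.781, -0.301, 0.537, 0.27]}
t 36.55 pos [608.6  19.5  51.4] w 0.106 F [ 2.1 -0.3  5.4] q7 0.27
rotvec [0.0023 0.0005 0.0056] then shift_mm(tool) [-0.3  7.2 -0.6] rows@8.5deg 0.0
```

View pics/s20.png

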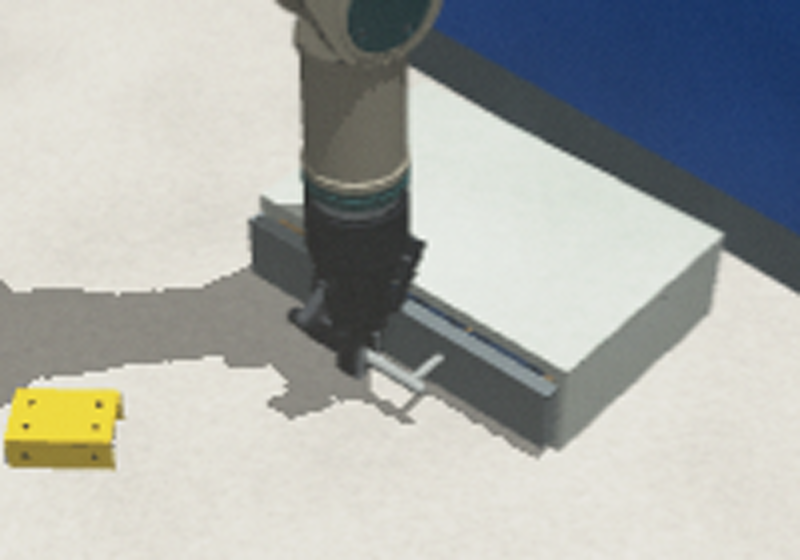

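Nearly shut; continue in small steps until the stop is felt.

Request:
{"method": "arm_command", "body": {
  "targets": [
    [0, 0.002, 0, 0, 0, 0, 0],
    [0, 0.002, 0, 0, 0, 0, 0],
    [0, 0.002, 0, 0, 0, 0, 0],
    [0, 0, 0, 0, 0, 0, 0]
  ]
}}

```text
t: 36.95
tool_pos: [612.2, 19.7, 51.4]
tool_rot: [0.679, 0.734, -0.001, -0.001]
force: [-3.7, -0.6, 9.7]
gripper_width: 0.106
```

Request:
{"method": "arm_command", "body": {
  "targets": [
    [0, 0.002, 0, 0, 0, 0, 0],
    [0, 0.001, 0, 0, 0, 0, 0],
    [0, 0, 0, 0, 0, 0, 0]
  ]
}}

```text
t: 37.25
tool_pos: [612.3, 19.7, 51.4]
tool_rot: [0.679, 0.734, -0.003, -0.003]
force: [-9.7, -1.1, 15.7]
gripper_width: 0.106
```

Request:
{"method": "arm_command", "body": {
  "targets": [
    [0, -0.003, 0, 0, 0, 0, 0],
    [0, 0, 0, 0, 0, 0, 0.25],
    [0, 0, 0, 0, 0, 0, 0.25],
    [0, 0, 0, 0, 0, 0, 0.25],
    [0, 0, -0.02, 0, 0, 0, 0.25],
    [0, 0, -0.03, 0, 0, 0, 0.25],
    [0, 0, -0.03, 0, 0, 0, 0.25],
    [0, 0, -0.04, 0, 0, 0, 0.25],
    [0, 0, -0.04, 0, 0, 0, 0.25],
    [0, -0.03, 0, 0, 0, 0, 0.25],
    [0, -0.04, 0, 0, 0, 0, 0.25]
  ]
}}

```text
t: 38.35
tool_pos: [545.1, 14.9, 211.6]
tool_rot: [0.679, 0.734, 0.002, 0.002]
force: [-0.4, 0.3, -0.5]
gripper_width: 0.251
```

Request:
{"method": "arm_command", "body": {
  "targets": [
    [0, -0.04, -0.02, 0, 0, 0, 0.25],
    [0, -0.04, -0.02, 0, 0, 0, 0.25],
    [0, 0, 0, 0, 0, 0, 0.25],
    [0, 0, 0, 0, 0, 0, 0.25]
  ]
}}

```text
t: 38.75
tool_pos: [464.2, 8.8, 251.1]
tool_rot: [0.679, 0.734, 0.001, 0.0]
force: [1.1, 0.3, 0.3]
gripper_width: 0.249
```

```bash
python3 - <<'E'
from h import *
c=cap("wrist"); save(c,"w21"); W=cloud(c)
c2=cap("side"); save(c2,"s21",(230,110,430,250),4); save(cap("top"),"t21")
for v in (60,100,140,180,200):
    r=[u for u in range(300,640) if 46<W[v,u,2]<56 and -60<tod(W[v,u])[0]<-20]
    p=[u for u in range(300,640) if 66<W[v,u,2]<77 and -40<tod(W[v,u])[0]<20]
    if r: print("bar",v,tod(W[v,r].mean(0)).round(1))
    if p: print("panel top",v,tod(W[v,p])[:,0].min().round(1),tod(W[v,p])[:,0].max().round(1))
st()
E
```

```text
panel top 60 -11.0 5.0
panel top 100 -10.1 4.4
bar 140 [-46.8  42.8]
panel top 140 -10.5 4.1
bar 180 [-46.7   1.9]
panel top 180 -10.7 4.6
bar 200 [-47.1 -19.3]
panel top 200 -11.0 4.2
{'t': 38.9, 'tool_pos': [465.062, 8.763, 250.038], 'tool_rot': [0.679, 0.734, -0.0, 0.0], 'force': [0.216, -0.199, 0.74], 'gripper_width': 0.249, 'qpos': [-0.322, 0.388, 0.33, 2.024, -0.179, 0.757, 0.194]}
```

View pics/w21.png

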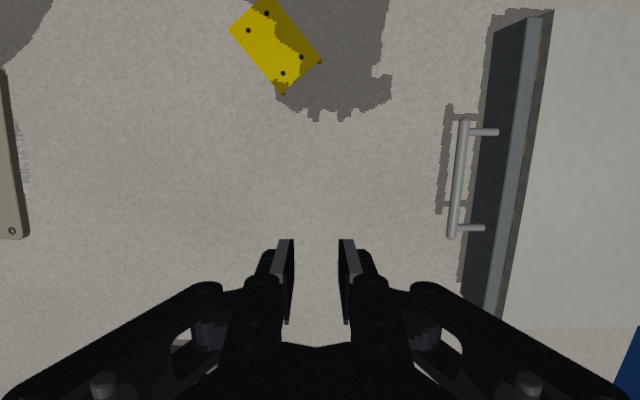

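View pics/s21.png

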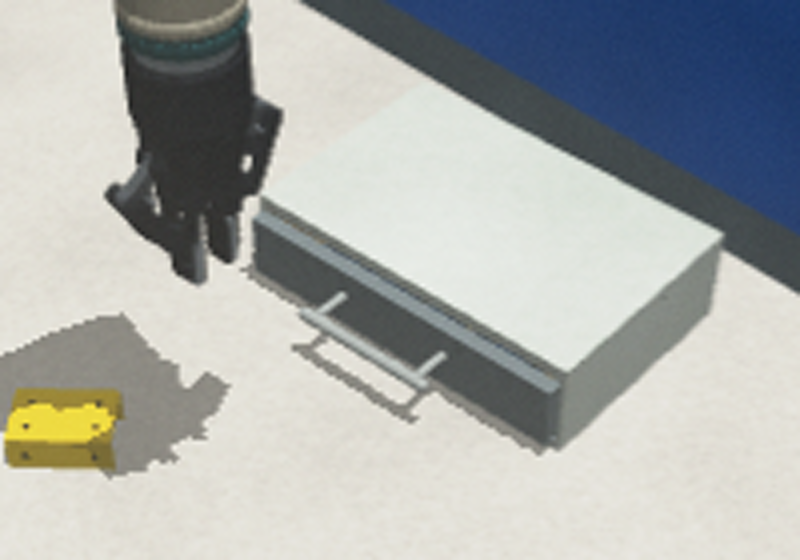

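View pics/t21.png

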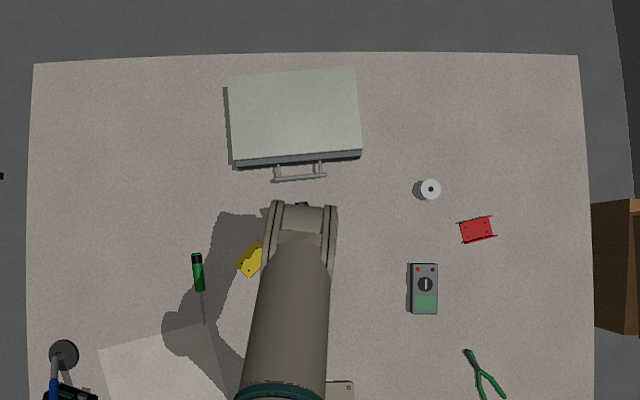

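```bash
python3 - <<'E'
from h import *
c=cap("wrist"); save(c,"w22",(420,0,580,130),5); W=np.nan_to_num(cloud(c),nan=-9999); D=tod(W)
for v in (80,110,150,190):
    print(v,[(u,round(D[v,u,0],1),round(W[v,u,2])) for u in range(494,552,2)])
c=np.load("top0.npy",allow_pickle=True).item(); W=np.nan_to_num(cloud(c),nan=-9999); D=tod(W)
for u in (260,300,340): print(u,[(v,round(D[v,u,0],1),round(W[v,u,2])) for v in range(145,182)])
E
```

```text
80 [(494, np.float64(-11.6), 30), (496, np.float64(-9.8), 30), (498, np.float64(-10.9), 36), (500, np.float64(-10.1), 39), (502, np.float64(-9.8), 42), (504, np.float64(-9.8), 45), (506, np.float64(-10.5), 50), (508, np.float64(-10.4), 53), (510, np.float64(-10.8), 57), (512, np.float64(-11.3), 62), (514, np.float64(-10.3), 63), (516, np.float64(-10.1), 66), (518, np.float64(-10.7), 70), (520, np.float64(-8.2), 69), (522, np.float64(-7.6), 71), (524, np.float64(-6.2), 72), (526, np.float64(-3.9), 71), (528, np.float64(-2.4), 72), (530, np.float64(-0.9), 72), (532, np.float64(0.7), 73), (534, np.float64(3.4), 71), (536, np.float64(37.7), 23), (538, np.float64(4.2), 76), (540, np.float64(4.0), 79), (542, np.float64(4.1), 82), (544, np.float64(5.4), 82), (546, np.float64(5.6), 85), (548, np.float64(7.7), 84), (550, np.float64(10.2), 83)]
110 [(494, np.float64(-11.3), 37), (496, np.float64(-10.3), 39), (498, np.float64(-9.5), 41), (500, np.float64(-10.8), 47), (502, np.float64(-10.8), 51), (504, np.float64(-10.9), 54), (506, np.float64(-11.4), 59), (508, np.float64(-10.9), 61), (510, np.
[... 4829 characters left out ...]
loat64(-7.4), 25), (159, np.float64(-9.5), 22), (160, np.float64(-12.0), 22), (161, np.float64(-14.9), 24), (162, np.float64(-16.6), 19), (163, np.float64(-26.0), 64), (164, np.float64(-28.2), 62), (165, np.float64(-31.8), 70), (166, np.float64(-34.8), 74), (167, np.float64(-37.2), 74), (168, np.float64(-39.7), 75), (169, np.float64(-42.2), 76), (170, np.float64(-44.0), 72), (171, np.float64(-45.0), 61), (172, np.float64(-44.4), 39), (173, np.float64(-44.3), 19), (174, np.float64(-44.2), -1), (175, np.float64(-47.2), 3), (176, np.float64(-49.6), 1), (177, np.float64(-52.3), 2), (178, np.float64(-54.6), 1), (179, np.float64(-57.4), 3), (180, np.float64(-59.7), 1), (181, np.float64(-62.7), 5)]
```

View pics/w22.png

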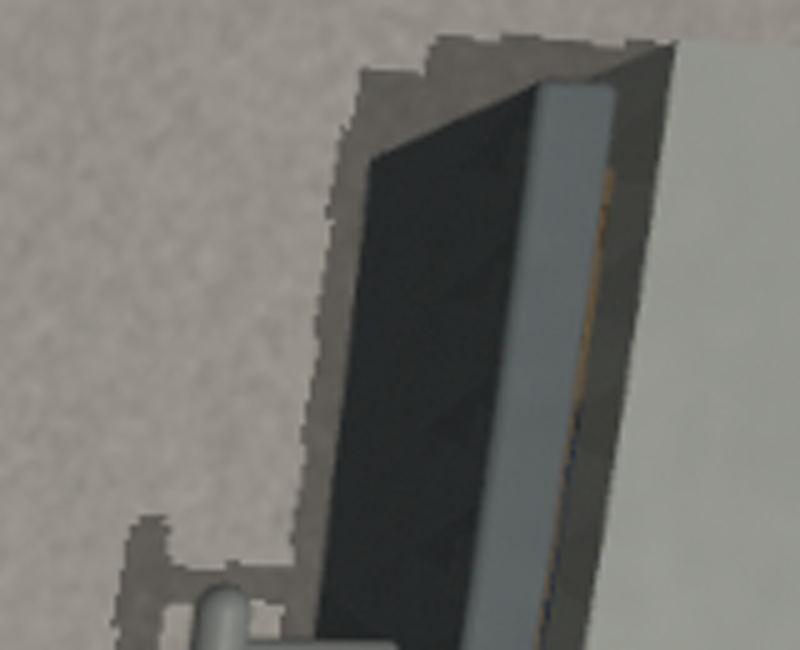

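```bash
python3 - <<'E'
from h import *
st(); print(manip.sign_off())
E
```

```text
{'t': 38.95, 'tool_pos': [464.906, 8.703, 249.891], 'tool_rot': [0.679, 0.734, -0.0, 0.0], 'force': [1.26, 0.849, 0.019], 'gripper_width': 0.25, 'qpos': [-0.321, 0.388, 0.33, 2.024, -0.179, 0.757, 0.194]}
the job is handed in; nothing more can be done
None
```

I opened the drawer to about 138 mm by its handle and put all four blue channels away. The three open-up ones stand side by side, pointing front to back. The one open-down channel (only one was present) bridges the left and middle ones. I then pushed the drawer shut and handed the job in at about 39 s; no verdict is reported.

**Channels:** my last measured look was before I pushed the drawer shut.
- The open-up channels were on the drawer floor, with their webs at about 25 mm and within 1° of the drawer's direction. They sat at y ≈ 73, −2 and −80 mm in the drawer.
- The open-down channel was level, with its top at 54.5 mm where fully seated should be about 55 mm. It was roughly midway between its two neighbours.
- I could not see the channels again once the drawer was shut. The push was smooth until the last few millimetres.

**Drawer:** it stopped about 135 mm along, with the push force rising to about 10 N. The geometry puts it within about 2 mm of shut. A first estimate suggested it was 4–6 mm short, but that came from a cabinet edge that was about 4 mm off, so I did not push again.

**Other things:** the reel, screwdriver, multimeter and red channel looked unmoved in the last top picture. The yellow channel was partly hidden by the arm there. The gripper was clear of everything at hand-in, and I noticed no knock or loosened grip during the run.

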